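Stock the second-hand cupboard with the ink tanks worth keeping

ROBOT

A 6-joint arm with a two-finger parallel gripper is mounted at the origin on the work surface. World frame = base frame: x ahead of the robot, y to its left, z up, the work surface at z = 0. Lengths are in mm, angles in rad, forces in N, time in s.
With the tool pointing down it reaches from about 325 to 875 mm from the base axis. Payload 4.4 kg.
Tool frame: the origin (TCP) lies midway between the tips of the shut fingers; the grasp point (between the pads) lies 19 mm behind it; z points along the fingers, y is the line along which they close (so a half turn about z gives the same grasp; the last joint's range is limited). The gripper opens to 85 mm and grips with 20 to 120 N. Pads are 22 mm wide; open, the fingers measure 114 mm over their backs; the gripper's body (76 mm by 85 mm) begins 54 mm behind the grasp point. The pads swing forward as they close: fully open they stand 13 mm farther back than shut.
Start: joints at [-0.15, 0.207, 1.542, -0, 1.393, -0.15], TCP at [575.002, -0.012, 231.282] pointing down, gripper open.
Joint ranges: [-2.73, 2.73], [-0.86, 2.22], [0.23, 2.46], [-1.11, 4.25], [0.08, 2.63], [-2.82, 2.82]. Speed limits (rad/s): [2.79, 2.79, 3.14, 3.14, 3.14, 3.14].

INTERFACE

Orientations are given as a unit quaternion [w, x, y, z].
In Python, from bench import robot, optics gives the robot as it stands. The module is installed in compiled form; this text tells all that it offers.
- The arm moves only by the tool arm_command, never from a script. Its argument "steps" is a list of rows, each a list of 7 numbers: the finger opening in cm, from 0 to 8.54, then the shift along the tool's x, y, z in cm, then the turn, a rotation vector about the tool's x, y, z in degrees. In form: [[claw, dx, dy, dz, rx, ry, rz], ...]. A call has 1 to 8 rows; each row is the pose to reach, as a shift and turn from the pose commanded when the call began, along the tool's axes at that moment; what a row does not reach only later rows make up. A row lasts 1/8 s, in which the tool goes at most 62.5 mm and 10.7 degrees, less where a joint would pass 70% of its speed; a pose out of reach is approached as far as the arm can. A call with a gripper value outside its range is refused whole. The fingers move at their own pace and stop on an object; "squeeze" is the grip in N (left out, the last holds). Time passes only in rows, so rows that repeat a pose let the fingers close. It gives the time, the measured TCP pose, the force, the opening and the grip force at its end, in the units of the state.
- robot.sense(): the state, without advancing time (a new reading comes with each control period).
- optics.read_camera(name): name is "scene" or "side" or "wrist"; returns a dict with "pixels" (400x640x3 uint8, red, green, blue), "mtx" (3x3 intrinsics, pixels), "dist" ([k1, k2, p1, p2, k3] as OpenCV has them; the pictures are not rectified), "cam_to_world" (4x4, takes a point from camera to world coordinates); the wrist camera has in their place "hand_eye" (4x4, takes a point from camera to tool coordinates, whose origin is the TCP and whose axes are the flange's). Camera axes: x right, y up, looking along -z (the intrinsics and any distortion apply to the point x, -y, -z); pixel columns grow to the right and rows downward; lengths in mm; the calibration is good to about 2 mm. A picture is of the moment at which its call begins: read the wrist's pose just before it. There is no depth.
- robot.job_done(): hands the job in; it is judged then, once.
The state is a dict: "time": time; "joint_positions": joint angles; "qvel": joint speeds; "tau": joint torques, N m; "tool_pos": TCP position; "tool_rot": TCP orientation; "ft_force": force on the tool from outside, world axes, zero at the start; "torque": the same for the moment, N m; "grip_width": finger opening in mm; "finger_force": force on a finger pad.
Only numpy, scipy, OpenCV 4.12 (cv2) and the standard library are available. Lean on these libraries where they do the work, as an engineer would, in place of code of your own. Each camera call takes 0.05 s, during which the arm holds its last target. There are 200 camera calls.

TASK

Fold the bifold door of the little cupboard wide open by its handle, then weigh each of the look-alike ink tanks in the hand: those heavier than about 175 g still hold enough ink and go inside the cupboard, the lighter ones go in the white basket, each on the floor and none on top of another. When all are sorted, fold the door shut again, fully flat, and leave the other things on the bench where they are.

Things in the scene. Friction and masses are not known exactly. Their poses are not given: they have to be found in the camera images.
- cupboard: small wooden utility cupboard lying on its back at the robot's right, door upwards; fixed. Outside 300 mm (its x) by 336 mm (its y), 86 mm high plus the door. Origin at the centre of its underside, z up. One open space inside, 280 x 318 mm
- cupboard_floor: smooth grey inner floor of the cupboard. Origin at its centre, 5 mm above the bench; its top is 8 mm above the bench, 78 mm below the rim. With the door wide open the folded pair stands like a tent, 160 mm above the rim, over the -y end, leaving the space from y = -70 mm (the handle) to 159 mm free from above, in the cupboard's frame
- hinge (a point): middle of the line along the cupboard's x where the first door panel is hinged to it: y = -160 mm, z = 90 mm in the cupboard's frame. The bifold door is two white panels, each 160 mm wide along y, 278 mm long along x, 8 mm thick
- fold (a point): middle of the hinge between the first and second panel. At door angle t it lies at y = -160 + 160 cos t, z = 90 + 160 sin t mm in the cupboard's frame: it rises as the door folds
- free_edge (a point): middle of the second panel's free edge, which runs in tracks along the cupboard's y towards the first hinge: y = -160 + 320 cos t, z = 90 mm in the cupboard's frame at door angle t
- door (a joint): angle t of the first panel from flat: 0 = shut flat, 1.4 = folded wide open (the stop). The second panel turns twice as far the other way. The door stays where it is left (stiff hinges: about 5 to 8 N at the handle moves it)
- lead: the second door panel with the handle on it. Origin at the fold (same point as fold), y along the panel towards the free edge, z out of its face
- handle (a point): middle of the steel bar handle on the second panel by the fold: round bar 12 mm thick, 110 mm long, parallel to the cupboard's x, 35 mm clear off the panel. At door angle t: y = -160 + 195 cos t + 45 sin t, z = 90 + 125 sin t + 45 cos t mm in the cupboard's frame. The bar can turn in the fingers: a gripper pointing down and closing along the cupboard's y can follow it all the way
- tank_a: ink tank: black plastic block 76 x 42 x 56 mm (its own x, y, z) with a paper label on the long sides and a grey patch on top. Origin at the middle of the block, so 28 mm above what it stands on. All look the same; with its ink one weighs anything from 50 to 300 g. May be absent (None)
- tank_b: ink tank: black plastic block 76 x 42 x 56 mm (its own x, y, z) with a paper label on the long sides and a grey patch on top. Origin at the middle of the block, so 28 mm above what it stands on. All look the same; with its ink one weighs anything from 50 to 300 g. May be absent (None)
- tank_c: ink tank: black plastic block 76 x 42 x 56 mm (its own x, y, z) with a paper label on the long sides and a grey patch on top. Origin at the middle of the block, so 28 mm above what it stands on. All look the same; with its ink one weighs anything from 50 to 300 g. May be absent (None)
- tank_d: ink tank: black plastic block 76 x 42 x 56 mm (its own x, y, z) with a paper label on the long sides and a grey patch on top. Origin at the middle of the block, so 28 mm above what it stands on. All look the same; with its ink one weighs anything from 50 to 300 g. May be absent (None)
- tank_e: ink tank: black plastic block 76 x 42 x 56 mm (its own x, y, z) with a paper label on the long sides and a grey patch on top. Origin at the middle of the block, so 28 mm above what it stands on. All look the same; with its ink one weighs anything from 50 to 300 g. May be absent (None)
- tank_f: ink tank: black plastic block 76 x 42 x 56 mm (its own x, y, z) with a paper label on the long sides and a grey patch on top. Origin at the middle of the block, so 28 mm above what it stands on. All look the same; with its ink one weighs anything from 50 to 300 g. May be absent (None)
- basket: white slatted plastic basket for spent tanks, to the robot's left; fixed. Outside 290 mm (its x) by 180 mm (its y) by 60 mm high, open on top, walls 5 mm. Origin at the centre of its underside, z up
- basket_floor: smooth grey sheet on the bottom of the basket. Origin at its centre, 5 mm above the bench; its top is 8 mm above the bench
- tape: roll of packing tape, a cardboard-brown ring 84 mm across and 36 mm high, lying flat just beyond the tanks; leave it alone
- spray: round bottle with a white cap, 60 mm across, 150 mm high, beyond the basket; leave it alone
- pot: wooden pen pot, 72 mm across, 90 mm high, beyond the basket; leave it alone
- stapler: stapler 120 x 30 x 42 mm, beyond the tanks and the cupboard; leave it alone
- cards: small flat cardboard box 90 x 60 x 30 mm near the robot; leave it alone
- jar: small glass jar 56 mm across, 70 mm high, beyond the cupboard; leave it alone
There are look-alikes about, which are no part of the job. What is shaped like the tank_c but green or red is not meant.

How it is judged (in metres and radians):
On the way, in this order (a step that is already met when the one before it is completed fails the run):
1. the fingers hold the handle panel while the door is partly folded (0.3 to 1.1 rad) (contact force between the fingers and lead above 1 N and value of joint door between 0.3 and 1.1 rad), for 0.1 s.
2. the bifold door is folded wide open (above 1.2 rad) (value of joint door above 1.2 rad), for 0.2 s.
3. with the door still open, every tank is at rest on a floor: the heavy ones in the cupboard, the light ones in the basket (((x of tank_a in the frame of cupboard between -0.14 and 0.14 m and y of tank_a in the frame of cupboard between -0.16 and 0.16 m and z of tank_a in the frame of cupboard between 0 and 0.065 m and contact force between tank_a and cupboard_floor above 1.38 N) or (x of tank_a in the frame of basket between -0.14 and 0.14 m and y of tank_a in the frame of basket between -0.085 and 0.085 m and z of tank_a in the frame of basket between 0 and 0.065 m and contact force between tank_a and basket_floor between 0.3 and 2.06 N)) and ((x of tank_b in the frame of cupboard between -0.14 and 0.14 m and y of tank_b in the frame of cupboard between -0.16 and 0.16 m and z of tank_b in the frame of cupboard between 0 and 0.065 m and contact force between tank_b and cupboard_floor above 1.38 N) or (x of tank_b in the frame of basket between -0.14 and 0.14 m and y of tank_b in the frame of basket between -0.085 and 0.085 m and z of tank_b in the frame of basket between 0 and 0.065 m and contact force between tank_b and basket_floor between 0.3 and 2.06 N)) and ((x of tank_c in the frame of cupboard between -0.14 and 0.14 m and y of tank_c in the frame of cupboard between -0.16 and 0.16 m and z of tank_c in the frame of cupboard between 0 and 0.065 m and contact force between tank_c and cupboard_floor above 1.38 N) or (x of tank_c in the frame of basket between -0.14 and 0.14 m and y of tank_c in the frame of basket between -0.085 and 0.085 m and z of tank_c in the frame of basket between 0 and 0.065 m and contact force between tank_c and basket_floor between 0.3 and 2.06 N)) and ((x of tank_d in the frame of cupboard between -0.14 and 0.14 m and y of tank_d in the frame of cupboard between -0.16 and 0.16 m and z of tank_d in the frame of cupboard between 0 and 0.065 m and contact force between tank_d and cupboard_floor above 1.38 N) or (x of tank_d in the frame of basket between -0.14 and 0.14 m and y of tank_d in the frame of basket between -0.085 and 0.085 m and z of tank_d in the frame of basket between 0 and 0.065 m and contact force between tank_d and basket_floor between 0.3 and 2.06 N)) and ((x of tank_e in the frame of cupboard between -0.14 and 0.14 m and y of tank_e in the frame of cupboard between -0.16 and 0.16 m and z of tank_e in the frame of cupboard between 0 and 0.065 m and contact force between tank_e and cupboard_floor above 1.38 N) or (x of tank_e in the frame of basket between -0.14 and 0.14 m and y of tank_e in the frame of basket between -0.085 and 0.085 m and z of tank_e in the frame of basket between 0 and 0.065 m and contact force between tank_e and basket_floor between 0.3 and 2.06 N)) and ((x of tank_f in the frame of cupboard between -0.14 and 0.14 m and y of tank_f in the frame of cupboard between -0.16 and 0.16 m and z of tank_f in the frame of cupboard between 0 and 0.065 m and contact force between tank_f and cupboard_floor above 1.38 N) or (x of tank_f in the frame of basket between -0.14 and 0.14 m and y of tank_f in the frame of basket between -0.085 and 0.085 m and z of tank_f in the frame of basket between 0 and 0.065 m and contact force between tank_f and basket_floor between 0.3 and 2.06 N)) and linear speed of each of tank_a, tank_b, tank_c, tank_d, tank_e, tank_f below 0.03 m/s and value of joint door above 0.8 rad), for 0.2 s.
At the end, for the whole second after the job is handed in: each tank present rests on the cupboard's floor, pressing on it with over 1.38 N (140 g), or on the basket's floor with under 2.06 N (210 g): either will do within 35 g of 175 g; none on another, all at rest, and the door shut flat (joint below 0.06 rad) (((x of tank_a in the frame of cupboard between -0.14 and 0.14 m and y of tank_a in the frame of cupboard between -0.16 and 0.16 m and z of tank_a in the frame of cupboard between 0 and 0.065 m and contact force between tank_a and cupboard_floor above 1.38 N) or (x of tank_a in the frame of basket between -0.14 and 0.14 m and y of tank_a in the frame of basket between -0.085 and 0.085 m and z of tank_a in the frame of basket between 0 and 0.065 m and contact force between tank_a and basket_floor between 0.3 and 2.06 N)) and ((x of tank_b in the frame of cupboard between -0.14 and 0.14 m and y of tank_b in the frame of cupboard between -0.16 and 0.16 m and z of tank_b in the frame of cupboard between 0 and 0.065 m and contact force between tank_b and cupboard_floor above 1.38 N) or (x of tank_b in the frame of basket between -0.14 and 0.14 m and y of tank_b in the frame of basket between -0.085 and 0.085 m and z of tank_b in the frame of basket between 0 and 0.065 m and contact force between tank_b and basket_floor between 0.3 and 2.06 N)) and ((x of tank_c in the frame of cupboard between -0.14 and 0.14 m and y of tank_c in the frame of cupboard between -0.16 and 0.16 m and z of tank_c in the frame of cupboard between 0 and 0.065 m and contact force between tank_c and cupboard_floor above 1.38 N) or (x of tank_c in the frame of basket between -0.14 and 0.14 m and y of tank_c in the frame of basket between -0.085 and 0.085 m and z of tank_c in the frame of basket between 0 and 0.065 m and contact force between tank_c and basket_floor between 0.3 and 2.06 N)) and ((x of tank_d in the frame of cupboard between -0.14 and 0.14 m and y of tank_d in the frame of cupboard between -0.16 and 0.16 m and z of tank_d in the frame of cupboard between 0 and 0.065 m and contact force between tank_d and cupboard_floor above 1.38 N) or (x of tank_d in the frame of basket between -0.14 and 0.14 m and y of tank_d in the frame of basket between -0.085 and 0.085 m and z of tank_d in the frame of basket between 0 and 0.065 m and contact force between tank_d and basket_floor between 0.3 and 2.06 N)) and ((x of tank_e in the frame of cupboard between -0.14 and 0.14 m and y of tank_e in the frame of cupboard between -0.16 and 0.16 m and z of tank_e in the frame of cupboard between 0 and 0.065 m and contact force between tank_e and cupboard_floor above 1.38 N) or (x of tank_e in the frame of basket between -0.14 and 0.14 m and y of tank_e in the frame of basket between -0.085 and 0.085 m and z of tank_e in the frame of basket between 0 and 0.065 m and contact force between tank_e and basket_floor between 0.3 and 2.06 N)) and ((x of tank_f in the frame of cupboard between -0.14 and 0.14 m and y of tank_f in the frame of cupboard between -0.16 and 0.16 m and z of tank_f in the frame of cupboard between 0 and 0.065 m and contact force between tank_f and cupboard_floor above 1.38 N) or (x of tank_f in the frame of basket between -0.14 and 0.14 m and y of tank_f in the frame of basket between -0.085 and 0.085 m and z of tank_f in the frame of basket between 0 and 0.065 m and contact force between tank_f and basket_floor between 0.3 and 2.06 N)) and linear speed of each of tank_a, tank_b, tank_c, tank_d, tank_e, tank_f below 0.03 m/s and value of joint door below 0.06 rad); the robot touches nothing.
It fails at once if a bystander (tape roll, bottle, pot, stapler, card box or jar) is pushed more than 40 mm (distance of any of tape, spray, pot, stapler, cards, jar from where it was at the start of the episode above 0.04 m).
Of tank_a, tank_b, tank_c, tank_d, tank_e, tank_f only 4 to 6 are there at a start; the rules pass over those that are not, and their reading is None.
At some moment in a run one of tank_a, tank_b, tank_c, tank_d, tank_e, tank_f may be knocked a few centimetres aside while the robot is not near it.
Once in a run the grip may slacken for a moment while it holds something.
It also fails if it takes over 210 s, if anything falls off the work surface, if the arm or the gripper's body presses on something with over 40 N, if the wrist force passes 120 N, or if a joint passes its speed limit or range.

## Working session

There is one attempt and no reset: what is moved stays moved. The work goes in short steps, Python scripts to look and compute and a tool call to move; the robot and the scene stay as the last step left them, time stands still between calls to the robot, and variables do not carry over. Pictures are saved under pics/ and viewed, at most 14 in all, crops included, and the job is handed in when it is done.

Besides the shell and the picture viewer there is one more tool, called after "Request:" by a JSON object that holds its "fn" and its "kwargs", one argument or row to a line. arm_command: Moves the arm, as the interface text tells. Its arguments: {"type":"object","properties":{"steps":{"type":"array"},"squeeze":{"type":"number"}},"required":["steps"]}

```bash
mkdir -p pics
cat > h.py <<'E'
import numpy as np, cv2
from scipy.spatial.transform import Rotation as R
from bench import robot, optics
def T():
    s=robot.sense(); q=s["tool_rot"]; M=np.eye(4); M[:3,:3]=R.from_quat([q[1],q[2],q[3],q[0]]).as_matrix(); M[:3,3]=s["tool_pos"]; return M
def cam(n,save=None):
    t=T(); c=optics.read_camera(n); c["M"]=np.array(c["cam_to_world"]) if n!="wrist" else t@np.array(c["hand_eye"])
    if save: cv2.imwrite("pics/"+save,c["pixels"][:,:,::-1])
    return c
def ray(c,px,z):
    p=cv2.undistortPoints(np.array(px,float).reshape(-1,1,2),np.array(c["mtx"]),np.array(c["dist"])).reshape(-1,2)
    d=np.c_[p[:,0],-p[:,1],-np.ones(len(p))]@c["M"][:3,:3].T; o=c["M"][:3,3]
    return o+d*((z-o[2])/d[:,2])[:,None]
def proj(c,P):
    P=np.atleast_2d(P); q=(P-c["M"][:3,3])@c["M"][:3,:3]; q=q*[1,-1,-1]
    return cv2.projectPoints(q,np.zeros(3),np.zeros(3),np.array(c["mtx"]),np.array(c["dist"]))[0].reshape(-1,2)
E
python3 - <<'E'
from h import *
np.set_printoptions(precision=3,suppress=True)
for n in("scene","side"):
    c=cam(n,n+"0.png"); print(n,c["M"])
print(T()); print(robot.sense())
E
```

```text
scene [[  -0.773   -0.32     0.547 1134.241]
 [   0.634   -0.4      0.662  717.563]
 [   0.007    0.859    0.513  677.271]
 [   0.       0.       0.       1.   ]]
side [[ -0.938   0.186  -0.292 163.902]
 [ -0.346  -0.506   0.79  990.392]
 [ -0.001   0.842   0.539 797.164]
 [  0.      0.      0.      1.   ]]
[[  0.      1.     -0.002 574.286]
 [  1.     -0.      0.      0.096]
 [  0.     -0.002  -1.    230.208]
 [  0.      0.      0.      1.   ]]
{'time': 0.1, 'joint_positions': array([-0.151,  0.207,  1.543,  0.   ,  1.394, -0.15 ]), 'qvel': array([-0.001, -0.001, -0.003, -0.002,  0.001, -0.001]), 'tau': array([ -0.001, -38.409, -29.255,  -0.   ,   0.005,   0.   ]), 'tool_pos': array([574.286,   0.096, 230.208]), 'tool_rot': array([-0.001,  0.707,  0.707, -0.001]), 'ft_force': array([ 0.106, -0.384,  0.554]), 'torque': array([-0.023, -0.023,  0.044]), 'finger_force': 0.0, 'grip_width': 85.71020252074236}
```

View pics/scene0.png

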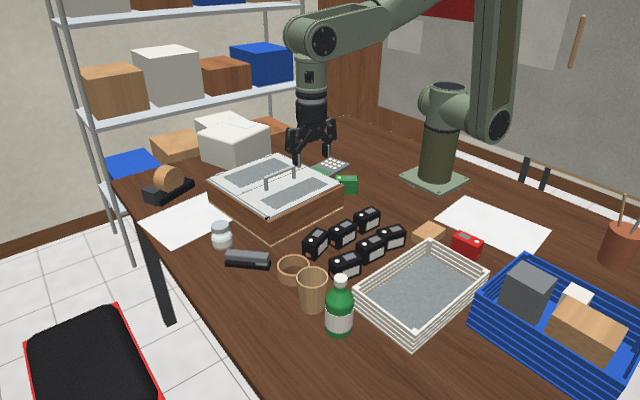

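View pics/side0.png

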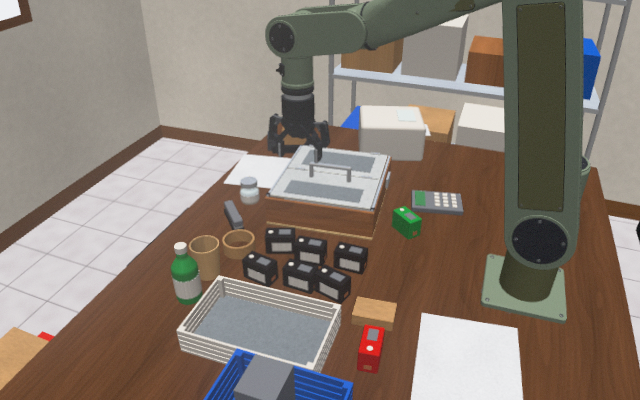

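Scene shows six black tanks at about (316,243), (342,234), (367,220), (345,265), (371,250) and (392,237). Possible mix-ups: the green block (346,184) and red block (466,243), and the blue basket (560,310) against the white one (420,295). The handle bar runs (265,182)–(294,170). In the side view it runs (310,163)–(349,170). I choose the six black tanks and the white basket.

Run:
```python
from h import *
np.set_printoptions(precision=1,suppress=True)
a=cam("scene");b=cam("side")
def tri(p,q):
    P=[]
    for c,x in((a,p),(b,q)):
        r0,r1=ray(c,[x],0)[0],ray(c,[x],100)[0]; d=(r1-r0)/np.linalg.norm(r1-r0); P.append((r0,d))
    A=sum(np.eye(3)-np.outer(d,d) for o,d in P); bb=sum((np.eye(3)-np.outer(d,d))@o for o,d in P)
    return np.linalg.solve(A,bb)
print("handle",tri((265,181),(349,169)),tri((294,170),(310,163)))
# cupboard corners of rim z~90 scene: near, left, right
print("rim scene",ray(a,[(268,219),(208,184),(341,180)],90))
print("rim side",ray(b,[(272,200),(378,207),(390,151)],90))
print("basket rim scene",ray(a,[(432,239),(490,269),(411,352),(353,291)],60))
print("basket rim side",ray(b,[(222,279),(340,320),(306,372),(180,327)],60))
print("tanks scene",ray(a,[(316,236),(342,226),(367,212),(345,258),(371,242),(392,230)],56))
print("others z0",ray(a,[(248,265),(293,277),(312,308),(338,330),(428,238),(466,250),(222,245),(347,190)],0))
im=cv2.resize(a["pixels"][165:315,280:480],(800,600),interpolation=cv2.INTER_CUBIC); cv2.imwrite("pics/crop0.png",im[:,:,::-1])
```

```text
handle [ 540.  -308.1   53.3] [577.7 -77.3 190.1]
rim scene [[ 692.1  -41.9   90. ]
 [ 733.5 -324.7   90. ]
 [ 391.   -84.3   90. ]]
rim side [[ 667.8  -27.1   90. ]
 [ 392.5  -91.2   90. ]
 [ 437.9 -424.6   90. ]]
basket rim scene [[383.5 270.5  60. ]
 [372.1 435.1  60. ]
 [703.7 464.9  60. ]
 [677.5 277.7  60. ]]
basket rim side [[655.9 272.8  60. ]
 [369.  300.4  60. ]
 [386.4 446.1  60. ]
 [663.7 432.6  60. ]]
tanks scene [[610.4  62.7  56. ]
 [525.3  71.7  56. ]
 [420.3  64.6  56. ]
 [611.5 178.9  56. ]
 [514.7 173.7  56. ]
 [431.1 172.1  56. ]]
others z0 [[ 783.    -8.2    0. ]
 [ 717.3  103.1    0. ]
 [ 744.5  215.5    0. ]
 [ 740.2  301.3    0. ]
 [ 315.7  216.6   -0. ]
 [ 277.6  320.3    0. ]
 [ 797.2 -128.5    0. ]
 [ 310.  -138.8    0. ]]
```

View pics/crop0.png

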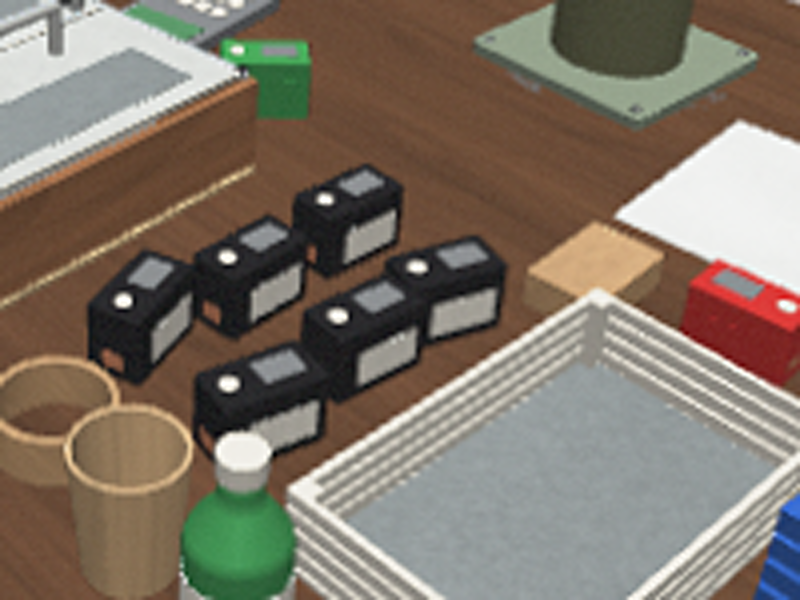

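The crop confirms six black tanks, standing apart, plus the white basket. Next I look at the cupboard from above.

Request:
{"fn": "arm_command", "kwargs": {
  "steps": [
    [8.5,-5,0,-5,0,0,0],
    [8.5,-10,0,-10,0,0,0],
    [8.5,-15,0,-15,0,0,0],
    [8.5,-20,0,-20,0,0,0],
    [8.5,-20,0,-20,0,0,0]
  ]
}}

```text
time: 0.82
tool_pos: [575.2, -202.6, 434.3]
tool_rot: [0.002, 0.708, 0.706, 0.0]
ft_force: [-0.0, 0.0, 0.0]
grip_width: 84.9
finger_force: 0.0
```

Run:
```python
from h import *
np.set_printoptions(precision=1,suppress=True)
a=cam("wrist","w1.png"); print(a["M"]); print(robot.sense()["time"])
print(proj(a,[[566,-226,90],[400,-80,90],[690,-40,90]]))
```

```text
[[   1.     0.    -0.   574.6]
 [  -0.     1.     0.3 -124.9]
 [   0.    -0.3    1.   577.5]
 [   0.     0.     0.     1. ]]
0.875
[[314.7 160.9]
 [196.9  60.7]
 [403.3  28.8]]
```

View pics/w1.png

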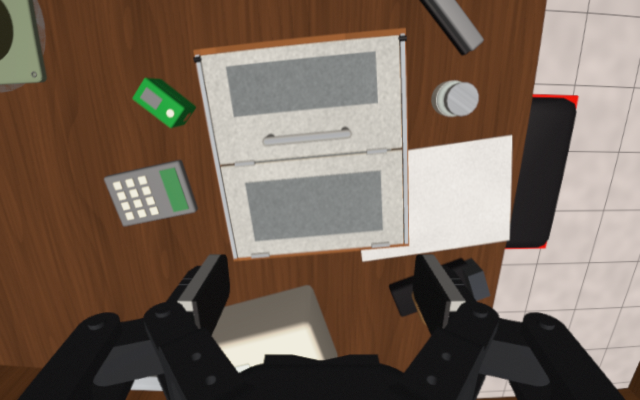

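The wrist view shows the handle bar (267,140)–(350,133), the fold line just below it (220,163)–(400,150), and the hinge side (235,258)–(408,246).

Run:
```python
from h import *
np.set_printoptions(precision=3,suppress=True)
a=cam("wrist")
h=ray(a,[(265,140.5),(351,133.5)],135); print("handle",h,h.mean(0),np.degrees(np.arctan2(*(h[1]-h[0])[1::-1])),np.linalg.norm(h[1]-h[0]))
e=ray(a,[(196,55),(406,33),(408,246),(235,259)],92); print("door corners",e,e.mean(0))
f=ray(a,[(220,163),(400,150)],94);print("fold",f)
```

```text
handle [[ 500.229 -192.001  135.   ]
 [ 618.2   -183.32   135.   ]] [ 559.214 -187.66   135.   ] 4.208633501323688 118.29068104333413
door corners [[ 401.692  -76.181   92.   ]
 [ 696.197  -49.848   92.   ]
 [ 723.039 -376.78    92.   ]
 [ 429.65  -398.834   92.   ]] [ 562.644 -225.411   92.   ]
fold [[ 421.988 -231.724   94.   ]
 [ 697.387 -213.638   94.   ]]
```

Request:
{"fn": "arm_command", "kwargs": {
  "steps": [
    [8.5,0.5,-0.5,2,0,0,10.5],
    [8.5,1,-1,6,0,0,21],
    [8.5,1.3,-1.5,10,0,0,31.5],
    [8.5,1.3,-1.5,14,0,0,42],
    [8.5,1.3,-1.5,18,0,0,52.5],
    [8.5,1.3,-1.5,22,0,0,63],
    [8.5,1.3,-1.5,24.4,0,0,73.5],
    [8.5,1.3,-1.5,24.4,0,0,84]
  ]
}}

```text
time: 1.92
tool_pos: [556.8, -183.9, 182.0]
tool_rot: [-0.003, 0.999, 0.05, -0.004]
ft_force: [0.5, -0.4, 0.9]
grip_width: 85.1
finger_force: 0.0
```

Request:
{"fn": "arm_command", "kwargs": {
  "steps": [
    [8.5,0,0,0,0,0,1.4],
    [6,0,0,0,0,0,1.4]
  ]
}}

```text
time: 2.17
tool_pos: [559.9, -186.2, 187.0]
tool_rot: [-0.0, 0.999, 0.042, -0.0]
ft_force: [0.9, 0.0, -0.2]
grip_width: 69.4
finger_force: 0.0
```

Run:
```python
from h import *
np.set_printoptions(precision=3,suppress=True)
a=cam("wrist","w2.png"); t=T();print(t); print(robot.sense()["joint_positions"])
```

```text
[[   0.997    0.083    0.     560.04 ]
 [   0.083   -0.997    0.    -186.5  ]
 [   0.      -0.      -1.     187.337]
 [   0.       0.       0.       1.   ]]
[-0.468  0.276  1.549  0.     1.316  1.02 ]
```

View pics/w2.png

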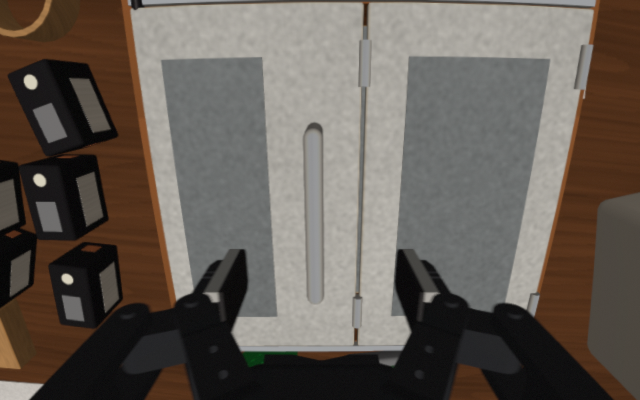

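Bar at column 314, parallel to the tool x axis, rows 125–303.

Run:
```python
from h import *
np.set_printoptions(precision=3,suppress=True)
a=cam("wrist"); p=ray(a,[(313.5,124),(316,304),(365,30),(356,335)],135); t=T()
p[2:]=ray(a,[(365,30),(356,335)],92)
print(p, (p-t[:3,3])@t[:3,:3])
```

```text
[[ 619.349 -177.77   135.   ]
 [ 493.402 -188.975  135.   ]
 [ 680.963 -207.088   92.   ]
 [ 430.952 -229.774   92.   ]] [[  59.715   -4.036   52.567]
 [ -66.727   -3.22    52.505]
 [ 118.689   30.238   95.603]
 [-132.34    32.301   95.479]]
```

Request:
{"fn": "arm_command", "kwargs": {
  "steps": [
    [6,-0.3,-0.4,3,0,0,0],
    [6,-0.3,-0.4,6,0,0,0],
    [6,-0.3,-0.4,7.1,0,0,0],
    [6,-0.3,-0.4,7.1,0,0,0],
    [0.5,-0.3,-0.4,7.1,0,0,0],
    [0.5,-0.3,-0.4,7.1,0,0,0],
    [0.5,-0.3,-0.4,7.1,0,0,0],
    [0.5,-0.3,-0.4,7.1,0,0,0]
  ],
  "squeeze": 50
}}

```text
time: 3.28
tool_pos: [557.4, -181.9, 117.6]
tool_rot: [-0.001, 0.999, 0.04, 0.001]
ft_force: [-0.5, 5.2, 5.6]
grip_width: 9.8
finger_force: 48.7
```

Request:
{"fn": "arm_command", "kwargs": {
  "steps": [
    [0.5,0,-0.35,-1.2,0,0,0],
    [0.5,0,-0.5,-2.4,0,0,0],
    [0.5,0,-0.4,-3.5,0,0,0],
    [0.5,0,-0.2,-4.5,0,0,0],
    [0.5,0,0.3,-5.5,0,0,0],
    [0.5,0,0.9,-6.3,0,0,0],
    [0.5,0,1.7,-7.0,0,0,0],
    [0.5,0,1.7,-7.0,0,0,0]
  ]
}}

```text
time: 4.28
tool_pos: [558.5, -196.0, 186.7]
tool_rot: [-0.004, 0.999, 0.041, 0.0]
ft_force: [0.2, 11.5, 2.5]
grip_width: 9.7
finger_force: 51.2
```

Request:
{"fn": "arm_command", "kwargs": {
  "steps": [
    [0.5,0,1.0,-0.6,0,0,0],
    [0.5,0,2.2,-1.1,0,0,0],
    [0.5,0,3.5,-1.4,0,0,0],
    [0.5,0,4.9,-1.7,0,0,0],
    [0.5,0,6.5,-1.8,0,0,0],
    [0.5,0,8.2,-1.75,0,0,0],
    [0.5,0,9.8,-1.6,0,0,0],
    [0.5,0,9.8,-1.6,0,0,0]
  ]
}}

```text
time: 5.28
tool_pos: [567.6, -297.9, 201.0]
tool_rot: [-0.0, 0.999, 0.04, 0.002]
ft_force: [7.2, 0.8, -7.8]
grip_width: 10.3
finger_force: 55.2
```

Request:
{"fn": "arm_command", "kwargs": {
  "steps": [
    [3,0,0,0,0,0,0],
    [3,0,0,0,0,0,0],
    [3,0,0,0,0,0,0],
    [3,0,0,-5,0,0,0],
    [3,0,0,-11,0,0,0],
    [5,0,-5,-16,0,0,0],
    [5,0,-11,-19,0,0,0],
    [5,0,-17,-21,0,0,0]
  ]
}}

```text
time: 6.28
tool_pos: [553.2, -139.7, 410.4]
tool_rot: [0.001, 0.999, 0.039, 0.002]
ft_force: [1.3, 0.3, 0.5]
grip_width: 49.5
finger_force: 0.0
```

Request:
{"fn": "arm_command", "kwargs": {
  "steps": [
    [8.5,0,-6,-0.5,0,0,0],
    [8.5,0,-12,-1,0,0,0],
    [8.5,-1,-18,-2,0,0,0],
    [8.5,-1.3,-24,-2,0,0,0],
    [8.5,-1.3,-25,-2,0,0,0],
    [8.5,-1.3,-25,-2,0,0,0],
    [8.5,-1.3,-25,-2,0,0,0]
  ]
}}

```text
time: 7.15
tool_pos: [520.5, 106.1, 427.6]
tool_rot: [0.0, 0.999, 0.039, -0.0]
ft_force: [-0.1, -0.8, -0.5]
grip_width: 84.9
finger_force: 0.0
```

Run:
```python
from h import *
np.set_printoptions(precision=3,suppress=True)
a=cam("wrist","w3.png"); t=T();print(t)
F=[]
for i in range(6):
    s=robot.sense(); F.append(np.r_[s["ft_force"],s["torque"],s["tau"]]); optics.read_camera("side")
print(np.array(F))
b=cam("scene","s3.png")
```

```text
[[  0.997   0.078  -0.    520.597]
 [  0.078  -0.997  -0.001 105.944]
 [ -0.      0.001  -1.    427.596]
 [  0.      0.      0.      1.   ]]
[[  0.425  -0.792  -0.194   0.009   0.055   0.018   0.414 -32.981 -31.278
    0.02    0.01   -0.003]
 [ -0.214  -0.698  -0.15   -0.034  -0.001   0.008   0.27  -32.925 -31.261
    0.012   0.007  -0.003]
 [ -0.253  -0.363   0.264   0.017   0.059  -0.01    0.155 -32.878 -31.249
    0.006   0.006  -0.002]
 [  0.63   -0.333  -0.767  -0.022   0.03    0.009   0.067 -32.84  -31.24
    0.002   0.004  -0.002]
 [ -0.367   0.567  -0.482  -0.008  -0.014  -0.03    0.003 -32.811 -31.234
   -0.001   0.003  -0.001]
 [  0.03   -0.246  -0.161   0.001   0.027   0.036  -0.041 -32.791 -31.231
   -0.003   0.001  -0.001]]
```

View pics/w3.png

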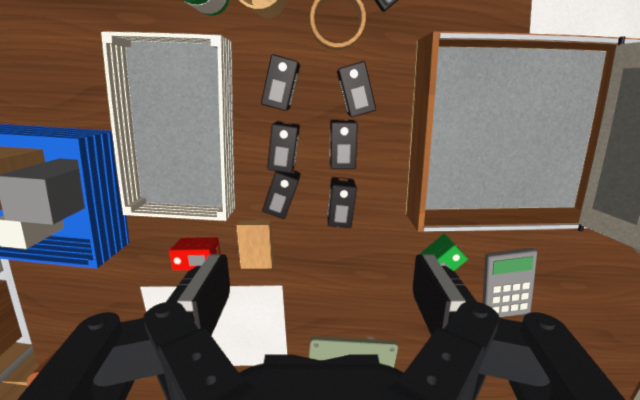

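The wrist view shows six tanks, at pixels (280,82), (356,88), (283,148), (344,145), (281,194) and (342,203). The basket rim runs (103,35)–(232,40)–(228,217)–(125,213), and the cupboard is open with the folded door to the right.

```bash
cat >> h.py <<'E'
def tanks(c,x0=240,x1=400,y0=50,y1=235):
    g=cv2.cvtColor(c["pixels"],cv2.COLOR_RGB2HSV); roi=np.zeros(g.shape[:2],np.uint8); roi[y0:y1,x0:x1]=255
    def cc(m,lo,hi):
        n,_,st,ce=cv2.connectedComponentsWithStats(cv2.bitwise_and(m,roi)); return [ce[i] for i in range(1,n) if lo<=st[i,4]<=hi]
    dots=cc(cv2.inRange(g,(0,0,195),(180,40,255)),20,200); pat=cc(cv2.inRange(g,(0,0,105),(180,45,185)),60,500)
    out=[]
    for d in dots:
        if not pat: break
        p=min(pat,key=lambda q:np.hypot(*(q-d)))
        w=ray(c,[d,p],56); L=np.linalg.norm(w[1]-w[0]); ctr=w[0]+(w[1]-w[0])*0.64
        yaw=np.degrees(np.arctan2(w[0,1]-w[1,1],w[0,0]-w[1,0])); out.append((d.round(),ctr[:2].round(1),round(yaw,1),round(L,1)))
    return out
E
python3 - <<'E'
from h import *
np.set_printoptions(precision=3,suppress=True)
c=cam("wrist")
for o in tanks(c): print(*o)
w=ray(c,[(103,35),(232,40),(228,217),(125,213)],60);print("basket",w,w.mean(0))
w=ray(c,[(418,32),(606,38),(582,228),(408,229)],88);print("cup",w)
w=ray(c,[(337,17)],30);print("tape",w)
E
```

```text
[283.  66.] [609.2 175.9] -11.2 35.8
[354.  73.] [607.3  55.7] 20.6 38.1
[345. 131.] [520.6  68.9] 4.4 36.0
[284. 134.] [508.5 167.1] -4.1 35.9
[285. 183.] [428.6 167.2] -16.2 36.0
[344. 194.] [417.4  61.7] -1.2 35.6
basket [[659.641 442.291  60.   ]
 [662.737 247.732  60.   ]
 [384.302 254.478  60.   ]
 [377.008 434.483  60.   ]] [520.922 344.746  60.   ]
cup [[ 689.682  -14.394   88.   ]
 [ 713.424 -290.524   88.   ]
 [ 420.808 -345.309   88.   ]
 [ 397.793  -45.945   88.   ]]
tape [[710.802  96.661  30.   ]]
```

Request:
{"fn": "arm_command", "kwargs": {
  "steps": [
    [7,0,1.5,6,0,0,0],
    [7,0,3,12,0,0,0],
    [7,-0.3,3.7,18,0,0,0],
    [7,-0.3,3.7,22.8,0,0,0],
    [7,-0.3,3.7,22.8,0,0,0],
    [7,-0.3,3.7,22.8,0,0,0],
    [7,-0.3,3.7,22.8,0,0,0]
  ]
}}

```text
time: 8.48
tool_pos: [522.6, 70.5, 203.2]
tool_rot: [0.0, 0.999, 0.04, 0.003]
ft_force: [1.1, 0.2, 1.6]
grip_width: 69.8
finger_force: 0.0
```

```bash
cat >> h.py <<'E'
import json,os
def weigh(n=8,empty=False):
    F=[]
    for i in range(n):
        optics.read_camera("side"); s=robot.sense(); F.append(np.r_[s["ft_force"][2],s["tau"][1:3],s["tool_pos"],s["grip_width"]])
    F=np.array(F); m=F.mean(0)
    if empty: json.dump(m.tolist(),open("e.json","w"))
    e=np.array(json.load(open("e.json"))); d=m-e; r=np.hypot(m[3],m[4])/1000
    print("mean",m.round(2),"first/last tau2",F[0,1].round(3),F[-1,1].round(3)); print("dFz",d[0].round(3),"m_ft g",(-d[0]/9.81e-3).round(0),"dtau",d[1:3].round(3),"m_tau(r)",(-d[1]/9.81e-3/r).round(1),"posdiff",d[3:6].round(2))
E
python3 -c "
from h import *
weigh(10,True);cam('wrist','w4.png')"
```

```text
mean [ 6.0000e-02 -3.3970e+01 -2.8330e+01  5.2095e+02  7.0470e+01  2.0103e+02
  7.0050e+01] first/last tau2 -33.606 -34.026
dFz 0.0 m_ft g -0.0 dtau [0. 0.] m_tau(r) -0.0 posdiff [0. 0. 0.]
```

View pics/w4.png

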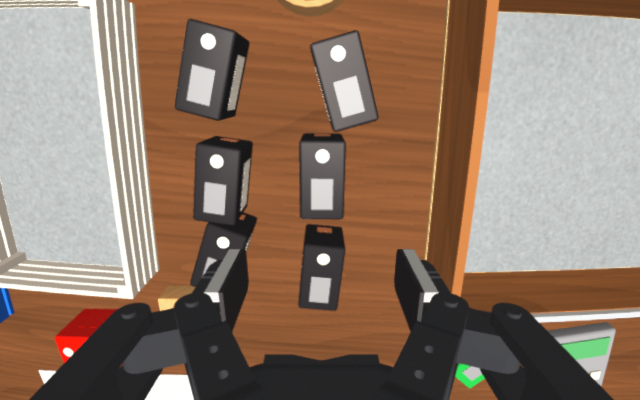

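Six tanks are seen again, with the target at (322,177) on the tool axis column. Descending to grasp.

Request:
{"fn": "arm_command", "kwargs": {
  "steps": [
    [7,0,0,5,0,0,0],
    [7,0,0,10,0,0,0],
    [7,0,0,15,0,0,0],
    [7,0,0,18,0,0,0],
    [7,0,0,18,0,0,0],
    [3.8,0,0,18,0,0,0],
    [3.8,0,0,18,0,0,0],
    [3.8,0,0,18,0,0,0]
  ],
  "squeeze": 40
}}

```text
time: 10.02
tool_pos: [522.3, 70.4, 21.9]
tool_rot: [0.0, 0.999, 0.04, 0.002]
ft_force: [0.5, -0.3, 4.8]
grip_width: 41.6
finger_force: 42.5
```

Request:
{"fn": "arm_command", "kwargs": {
  "steps": [
    [3.8,0,0,-4,0,0,0],
    [3.8,0,0,-9,0,0,0],
    [3.8,0,0,-14,0,0,0],
    [3.8,0,0,-18,0,0,0],
    [3.8,0,0,-18,0,0,0],
    [3.8,0,0,-18,0,0,0],
    [3.8,0,0,-18,0,0,0],
    [3.8,0,0,-18,0,0,0]
  ]
}}

```text
time: 11.02
tool_pos: [519.1, 70.4, 198.0]
tool_rot: [-0.0, 0.999, 0.04, -0.002]
ft_force: [-0.4, 0.2, -1.4]
grip_width: 41.8
finger_force: 41.9
```

```bash
sed -i 's/m=F.mean(0)$/m=F.mean(0); m[1:6]=F[-4:,1:6].mean(0)/' h.py; python3 -c "
from h import *
weigh(10);cam('wrist','w5.png')"; grep -n "F.mean" h.py
```

```text
mean [ -1.57 -34.64 -28.85 520.28  70.42 199.83  41.4 ] first/last tau2 -34.734 -34.659
dFz -1.628 m_ft g 166.0 dtau [-0.671 -0.529] m_tau(r) 130.2 posdiff [-0.68 -0.05 -1.2 ]
34:    F=np.array(F); m=F.mean(0); m[1:6]=F[-4:,1:6].mean(0)
```

```bash
python3 -c "
from h import *
weigh(14);print(robot.sense()['joint_positions'])"
```

```text
mean [ -1.67 -34.7  -28.89 520.22  70.42 199.81  41.54] first/last tau2 -34.68 -34.703
dFz -1.731 m_ft g 176.0 dtau [-0.733 -0.568] m_tau(r) 142.4 posdiff [-0.73 -0.05 -1.22]
[-3.03925863e-02  1.29220073e-01  1.69881137e+00  1.61092873e-05
  1.31356103e+00  1.46007431e+00]
```

Request:
{"fn": "arm_command", "kwargs": {
  "steps": [
    [3.8,0.4,-5,-4,0,0,0],
    [3.8,0.9,-11,-8,0,0,0],
    [3.8,1.3,-17,-11,0,0,0],
    [3.8,1.8,-23,-14,0,0,0],
    [3.8,2.1,-27.5,-14,0,0,0],
    [3.8,2.1,-27.5,-14,0,0,0],
    [3.8,2.1,-27.5,-14,0,0,0]
  ]
}}

```text
time: 13.15
tool_pos: [518.8, 346.1, 339.1]
tool_rot: [0.001, 0.999, 0.041, -0.001]
ft_force: [-0.3, -0.1, -1.5]
grip_width: 41.3
finger_force: 45.2
```

```bash
python3 -c "
from h import *
np.set_printoptions(precision=2,suppress=True)
c=cam('wrist','w6.png');print(T())"
```

```text
[[  1.     0.08  -0.   518.92]
 [  0.08  -1.    -0.   345.34]
 [ -0.     0.    -1.   338.97]
 [  0.     0.     0.     1.  ]]
```

View pics/w6.png

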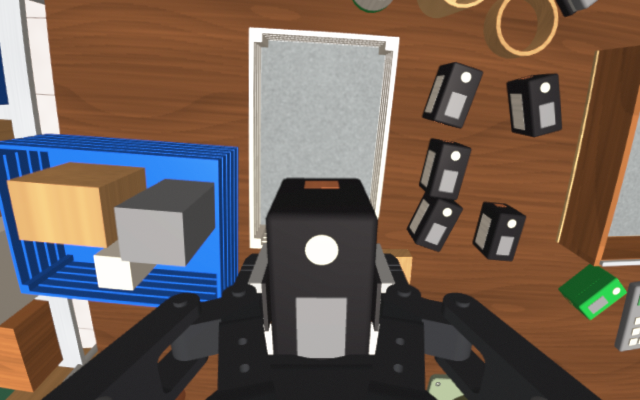

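The basket rim runs from (249,28) and (399,38) down to (249,248). The blue basket at left is a look-alike. Five tanks remain on the bench, and the one at (535,105) may have shifted.

```bash
python3 -c "
from h import *
np.set_printoptions(precision=1,suppress=True)
c=cam('wrist')
w=ray(c,[(249,28),(399,38),(249,248),(387,200)],60);print(w)
ax=(w[0]-w[2]);print(np.degrees(np.arctan2(ax[1],ax[0])));ax=w[0]-w[1];print(np.degrees(np.arctan2(-ax[0],ax[1])),np.linalg.norm(ax)); ax=w[1]-w[3];print(np.degrees(np.arctan2(ax[1],ax[0])))
for o in tanks(c,400,575,60,265): print(*o)
"
```

```text
[[664.3 441.9  60. ]
 [667.5 261.6  60. ]
 [373.4 437.7  60. ]
 [462.1 248.1  60. ]]
0.8340640142120714
1.0115125422530442 180.35705642617705
3.752780633769163
[465.  77.] [608.1 176.1] -12.0 37.4
[544.  87.] [608.5  55.6] 20.0 36.1
[455. 155.] [507.8 166.5] -4.5 36.8
[446. 212.] [428.1 166.5] -16.4 36.0
[511. 223.] [416.9  60.7] -0.9 35.5
```

Request:
{"fn": "arm_command", "kwargs": {
  "steps": [
    [3.8,5,-2,2,0,0,3.8],
    [3.8,9.5,-3.6,6,0,0,3.8],
    [3.8,9.5,-3.6,12,0,0,3.8],
    [3.8,9.5,-3.6,18,0,0,3.8],
    [3.8,9.5,-3.6,24,0,0,3.8],
    [3.8,9.5,-3.6,28,0,0,3.8],
    [3.8,9.5,-3.6,30,0,0,3.8],
    [3.8,9.5,-3.6,30.8,0,0,3.8]
  ]
}}

```text
time: 14.25
tool_pos: [611.1, 388.5, 31.1]
tool_rot: [0.0, 1.0, 0.006, -0.0]
ft_force: [-0.3, -0.2, -1.2]
grip_width: 41.4
finger_force: 45.2
```

Request:
{"fn": "arm_command", "kwargs": {
  "steps": [
    [3.8,0,0,0,0,0,0],
    [3.8,0,0,0,0,0,0],
    [5.2,0,0,0,0,0,0],
    [5.2,0,0,0,0,0,0],
    [5.2,0,0,0,0,0,0],
    [5.2,0,0,-4,0,0,0],
    [5.2,0,0,-10,0,0,0],
    [5.2,0,0,-16,0,0,0]
  ]
}}

```text
time: 15.25
tool_pos: [610.5, 389.6, 193.0]
tool_rot: [0.0, 1.0, 0.007, -0.0]
ft_force: [1.0, 0.4, 0.4]
grip_width: 51.9
finger_force: 0.0
```

Request:
{"fn": "arm_command", "kwargs": {
  "steps": [
    [7,0,5.5,0,0,0,6],
    [7,-0.2,11.5,0,0,0,12.5],
    [7,-0.4,17.5,0,0,0,12.5],
    [7,-0.5,21.3,0,0,0,12.5],
    [7,-0.5,21.3,0,0,0,12.5],
    [7,-0.5,21.3,0,0,0,12.5],
    [7,-0.5,21.3,0,0,0,12.5],
    [7,-0.5,21.3,0,0,0,12.5]
  ]
}}

```text
time: 16.25
tool_pos: [608.8, 177.9, 191.7]
tool_rot: [-0.0, 0.995, -0.101, -0.0]
ft_force: [0.6, 0.7, -0.2]
grip_width: 69.6
finger_force: 0.0
```

Request:
{"fn": "arm_command", "kwargs": {
  "steps": [
    [7,0,0,0,0,0,0],
    [7,0,0,0,0,0,0],
    [7,0,0,0,0,0,0],
    [7,0,0,0,0,0,0],
    [7,0,0,0,0,0,0]
  ]
}}

```text
time: 16.88
tool_pos: [608.9, 176.6, 191.9]
tool_rot: [-0.0, 0.995, -0.102, 0.0]
ft_force: [-0.1, 0.7, -0.2]
grip_width: 70.0
finger_force: 0.0
```

```bash
python3 -c "
from h import *
weigh(4,True);c=cam('wrist')
for o in tanks(c,230,420,20,320): print(*o)
print(T().round(3))"
```

```text
mean [-7.0000e-02 -4.4400e+01 -2.8700e+01  6.0890e+02  1.7660e+02  1.9182e+02
  6.9900e+01] first/last tau2 -44.398 -44.403
dFz 0.0 m_ft g -0.0 dtau [0. 0.] m_tau(r) -0.0 posdiff [0. 0. 0.]
[320. 158.] [609.5 176.5] -11.8 35.3
[348. 257.] [506.2 167.7] -5.0 38.5
[[ 9.79000e-01 -2.03000e-01 -0.00000e+00  6.08893e+02]
 [-2.03000e-01 -9.79000e-01 -0.00000e+00  1.76643e+02]
 [-0.00000e+00  0.00000e+00 -1.00000e+00  1.91800e+02]
 [ 0.00000e+00  0.00000e+00  0.00000e+00  1.00000e+00]]
```

Request:
{"fn": "arm_command", "kwargs": {
  "steps": [
    [7,0,0,5,0,0,0],
    [7,0,0,10,0,0,0],
    [7,0,0,15,0,0,0],
    [7,0,0,17,0,0,0],
    [7,0,0,17,0,0,0],
    [3.8,0,0,17,0,0,0],
    [3.8,0,0,17,0,0,0],
    [3.8,0,0,17,0,0,0]
  ]
}}

```text
time: 18.12
tool_pos: [611.5, 177.0, 24.9]
tool_rot: [-0.001, 0.995, -0.102, 0.003]
ft_force: [0.4, -1.2, 7.3]
grip_width: 41.2
finger_force: 43.2
```

Request:
{"fn": "arm_command", "kwargs": {
  "steps": [
    [3.8,0,0,-5,0,0,0],
    [3.8,0,0,-10,0,0,0],
    [3.8,0,0,-15,0,0,0],
    [3.8,0,0,-17,0,0,0],
    [3.8,0,0,-17,0,0,0],
    [3.8,0,0,-17,0,0,0],
    [3.8,0,0,-17,0,0,0],
    [3.8,0,0,-17,0,0,0]
  ]
}}

```text
time: 19.12
tool_pos: [608.0, 176.5, 189.8]
tool_rot: [0.0, 0.995, -0.102, -0.002]
ft_force: [0.0, -0.4, -2.6]
grip_width: 41.2
finger_force: 42.3
```

Request:
{"fn": "arm_command", "kwargs": {
  "steps": [
    [3.8,0,0,0,0,0,0],
    [3.8,0,0,0,0,0,0],
    [3.8,0,0,0,0,0,0],
    [3.8,0,0,0,0,0,0]
  ]
}}

```text
time: 19.62
tool_pos: [608.9, 176.7, 191.9]
tool_rot: [-0.0, 0.995, -0.102, 0.0]
ft_force: [-0.1, -1.1, -2.7]
grip_width: 41.4
finger_force: 42.3
```

```bash
python3 -c "
from h import *
weigh(10)"
```

```text
mean [ -2.73 -46.1  -29.96 608.87 176.67 191.81  41.35] first/last tau2 -46.068 -46.097
dFz -2.666 m_ft g 272.0 dtau [-1.697 -1.256] m_tau(r) 272.8 posdiff [-0.03  0.07 -0.01]
```

Tank 2 weighs 272 g, so it goes in the cupboard.

Request:
{"fn": "arm_command", "kwargs": {
  "steps": [
    [3.8,1.8,5.5,-3,0,0,-4],
    [3.8,3.6,11,-6,0,0,-8.5],
    [3.8,5.4,16.5,-8,0,0,-12.5],
    [3.8,7.2,22,-8,0,0,-16.5],
    [3.8,8.9,27.1,-8,0,0,-16.5],
    [3.8,8.9,27.1,-8,0,0,-16.5],
    [3.8,8.9,27.1,-8,0,0,-16.5],
    [3.8,8.9,27.1,-8,0,0,-16.5]
  ]
}}

```text
time: 21.12
tool_pos: [641.0, -105.2, 271.7]
tool_rot: [-0.0, 0.999, 0.043, -0.0]
ft_force: [-0.6, 0.2, -2.4]
grip_width: 41.5
finger_force: 42.5
```

```bash
python3 -c "
from h import *
c=cam('wrist','w7.png');print(T().round(3))"
```

```text
[[ 9.96000e-01  8.60000e-02 -0.00000e+00  6.41045e+02]
 [ 8.60000e-02 -9.96000e-01  0.00000e+00 -1.05114e+02]
 [-0.00000e+00 -0.00000e+00 -1.00000e+00  2.71833e+02]
 [ 0.00000e+00  0.00000e+00  0.00000e+00  1.00000e+00]]
```

View pics/w7.png

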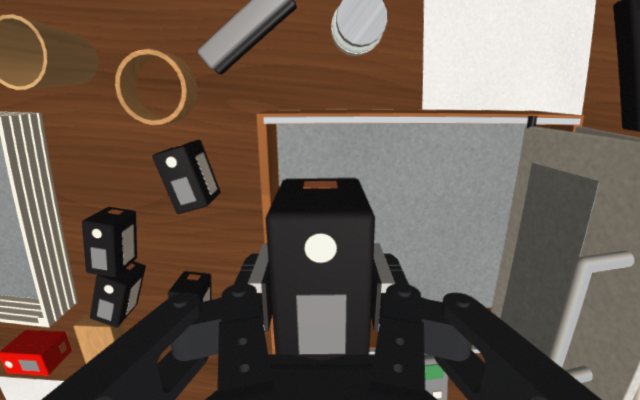

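The cupboard rim's outer corner is at (259,115), and the far rim edge runs along row 116 to about (580,118). The +y side inner edge is near column 270.

```bash
python3 -c "
from h import *
np.set_printoptions(precision=1,suppress=True)
c=cam('wrist');t=T()
w=ray(c,[(258,114),(265,240),(581,118)],86)
print(w,(w-t[:3,3])@t[:3,:3])
w=w[:1]
y=np.radians(4.9);cx=np.array([np.cos(y),np.sin(y)]);cy=np.array([-cx[1],cx[0]]);o=w[0,:2]-150*cx-168*cy;print('centre',o)"
```

```text
[[ 693.2  -38.5   86. ]
 [ 556.1  -50.    86. ]
 [ 720.4 -369.3   86. ]] [[ 57.6 -61.9 185.9]
 [-79.9 -62.2 185.9]
 [ 56.3 270.  185.8]]
centre [ 558.1 -218.7]
```

Request:
{"fn": "arm_command", "kwargs": {
  "steps": [
    [3.8,-0.2,0,6,0,0,0],
    [3.8,-0.2,0,12,0,0,0],
    [3.8,-0.2,0,17,0,0,0],
    [3.8,-0.2,0,21,0,0,0],
    [3.8,-0.2,0,23,0,0,0],
    [3.8,-0.2,0,24,0,0,0],
    [3.8,-0.2,0,24,0,0,0],
    [3.8,-0.2,0,24,0,0,0]
  ]
}}

```text
time: 22.22
tool_pos: [640.6, -107.2, 33.6]
tool_rot: [0.001, 0.999, 0.042, 0.002]
ft_force: [-0.3, -0.7, -2.2]
grip_width: 41.5
finger_force: 42.0
```

Request:
{"fn": "arm_command", "kwargs": {
  "steps": [
    [5.2,0,0,0,0,0,0],
    [5.2,0,0,0,0,0,0],
    [5.2,0,0,0,0,0,0],
    [5.2,0,0,-5,0,0,0],
    [5.2,0,0,-11,0,0,0],
    [5.2,0,0,-16,0,0,0]
  ]
}}

```text
time: 22.98
tool_pos: [639.3, -106.6, 194.1]
tool_rot: [-0.0, 0.999, 0.042, 0.001]
ft_force: [0.4, 0.7, 0.4]
grip_width: 52.1
finger_force: 0.0
```

Request:
{"fn": "arm_command", "kwargs": {
  "steps": [
    [7,-0.5,-5.5,0,0,0,-6],
    [7,-1.1,-11,0,0,0,-12],
    [7,-1.6,-16.3,0,0,0,-15],
    [7,-1.6,-16.3,0,0,0,-15],
    [7,-1.6,-16.3,0,0,0,-15],
    [7,-1.6,-16.3,0,0,0,-15],
    [7,-1.6,-16.3,0,0,0,-15],
    [7,-1.6,-16.3,0,0,0,-15]
  ]
}}

```text
time: 23.98
tool_pos: [609.7, 53.3, 191.7]
tool_rot: [-0.0, 0.985, 0.171, -0.0]
ft_force: [0.4, -0.2, -0.1]
grip_width: 70.3
finger_force: 0.0
```

Request:
{"fn": "arm_command", "kwargs": {
  "steps": [
    [7,0,0,0,0,0,0],
    [7,0,0,0,0,0,0],
    [7,0,0,0,0,0,0],
    [7,0,0,0,0,0,0]
  ]
}}

```text
time: 24.48
tool_pos: [609.5, 54.2, 191.8]
tool_rot: [0.0, 0.985, 0.172, -0.0]
ft_force: [-0.4, 0.2, -0.9]
grip_width: 69.8
finger_force: 0.0
```

```bash
python3 -c "
from h import *
weigh(4,True);c=cam('wrist')
for o in tanks(c,230,420,20,320): print(*o)
print(T().round(3))"
```

```text
mean [ 5.2000e-01 -4.2330e+01 -2.8520e+01  6.0951e+02  5.4240e+01  1.9183e+02
  7.0030e+01] first/last tau2 -42.332 -42.336
dFz 0.0 m_ft g -0.0 dtau [0. 0.] m_tau(r) -0.0 posdiff [0. 0. 0.]
[317. 158.] [608.6  56.4] 21.1 36.1
[318. 186.] [599.8  52.9] 19.3 9.9
[[ 9.41000e-01  3.39000e-01 -0.00000e+00  6.09483e+02]
 [ 3.39000e-01 -9.41000e-01 -0.00000e+00  5.42210e+01]
 [-0.00000e+00  0.00000e+00 -1.00000e+00  1.91821e+02]
 [ 0.00000e+00  0.00000e+00  0.00000e+00  1.00000e+00]]
```

Request:
{"fn": "arm_command", "kwargs": {
  "steps": [
    [7,0,-0.2,5,0,0,0],
    [7,0,-0.2,10,0,0,0],
    [7,0,-0.2,15,0,0,0],
    [7,0,-0.2,17,0,0,0],
    [7,0,-0.2,17,0,0,0],
    [3.8,0,-0.2,17,0,0,0],
    [3.8,0,-0.2,17,0,0,0],
    [3.8,0,-0.2,17,0,0,0]
  ]
}}

```text
time: 25.72
tool_pos: [611.4, 56.1, 24.8]
tool_rot: [0.001, 0.985, 0.172, 0.003]
ft_force: [1.6, 0.3, 7.2]
grip_width: 40.9
finger_force: 43.3
```

Request:
{"fn": "arm_command", "kwargs": {
  "steps": [
    [3.8,0,0.2,-5,0,0,0],
    [3.8,0,0.2,-10,0,0,0],
    [3.8,0,0.2,-15,0,0,0],
    [3.8,0,0.2,-17,0,0,0],
    [3.8,0,0.2,-17,0,0,0],
    [3.8,0,0.2,-17,0,0,0],
    [3.8,0,0.2,-17,0,0,0],
    [3.8,0,0.2,-17,0,0,0]
  ]
}}

```text
time: 26.72
tool_pos: [608.6, 54.2, 190.1]
tool_rot: [-0.0, 0.985, 0.172, -0.001]
ft_force: [-0.2, 0.6, -2.5]
grip_width: 41.7
finger_force: 42.5
```

Request:
{"fn": "arm_command", "kwargs": {
  "steps": [
    [3.8,0,0,0,0,0,0],
    [3.8,0,0,0,0,0,0],
    [3.8,0,0,0,0,0,0],
    [3.8,0,0,0,0,0,0]
  ]
}}

```text
time: 27.22
tool_pos: [609.6, 54.2, 191.9]
tool_rot: [0.0, 0.985, 0.172, 0.0]
ft_force: [-0.2, 0.6, -2.6]
grip_width: 41.5
finger_force: 42.5
```

```bash
python3 -c "
from h import *
weigh(5);print(T().round(3))"
```

```text
mean [ -2.16 -43.67 -29.55 609.52  54.17 191.88  41.55] first/last tau2 -43.652 -43.677
dFz -2.679 m_ft g 273.0 dtau [-1.335 -1.027] m_tau(r) 222.5 posdiff [ 0.02 -0.07  0.05]
[[ 9.41000e-01  3.39000e-01  0.00000e+00  6.09519e+02]
 [ 3.39000e-01 -9.41000e-01 -0.00000e+00  5.41740e+01]
 [ 0.00000e+00  0.00000e+00 -1.00000e+00  1.91852e+02]
 [ 0.00000e+00  0.00000e+00  0.00000e+00  1.00000e+00]]
```

Tank 3 weighs about 222 g, so it also goes in the cupboard.

Request:
{"fn": "arm_command", "kwargs": {
  "steps": [
    [3.8,-3.5,4.5,0,0,0,5],
    [3.8,-7.5,9,0,0,0,10],
    [3.8,-11.3,13.8,0,0,0,15],
    [3.8,-11.3,13.8,4,0,0,15],
    [3.8,-11.3,13.8,9,0,0,15],
    [3.8,-11.3,13.8,13,0,0,15],
    [3.8,-11.3,13.8,16,0,0,15],
    [3.8,-11.3,13.8,16,0,0,15]
  ]
}}

```text
time: 28.48
tool_pos: [550.1, -114.0, 31.3]
tool_rot: [-0.0, 0.999, 0.042, -0.0]
ft_force: [-0.4, 1.3, -2.5]
grip_width: 41.7
finger_force: 47.5
```

Request:
{"fn": "arm_command", "kwargs": {
  "steps": [
    [3.8,0,0,0,0,0,0],
    [5.2,0,0,0,0,0,0],
    [5.2,0,0,0,0,0,0],
    [5.2,0,0,0,0,0,0],
    [5.2,0,0,-5,0,0,0],
    [5.2,0,0,-11,0,0,0],
    [5.2,0,0,-16,0,0,0]
  ]
}}

```text
time: 29.35
tool_pos: [550.6, -113.8, 195.0]
tool_rot: [0.0, 0.999, 0.042, 0.001]
ft_force: [-0.6, 0.0, -0.1]
grip_width: 51.9
finger_force: 0.0
```

Request:
{"fn": "arm_command", "kwargs": {
  "steps": [
    [7,-3,-4.7,0,0,0,2],
    [7,-6,-9.4,0,0,0,4],
    [7,-9,-14,0,0,0,5.8],
    [7,-11.8,-18.5,0,0,0,5.8],
    [7,-11.8,-18.5,0,0,0,5.8],
    [7,-11.8,-18.5,0,0,0,5.8],
    [7,-11.8,-18.5,0,0,0,5.8],
    [7,-11.8,-18.5,0,0,0,5.8]
  ]
}}

```text
time: 30.35
tool_pos: [417.6, 59.7, 191.9]
tool_rot: [0.0, 1.0, -0.01, 0.0]
ft_force: [-0.7, -0.3, 1.1]
grip_width: 69.9
finger_force: 0.0
```

Request:
{"fn": "arm_command", "kwargs": {
  "steps": [
    [7,0,0,0,0,0,0],
    [7,0,0,0,0,0,0],
    [7,0,0,0,0,0,0],
    [7,0,0,0,0,0,0]
  ]
}}

```text
time: 30.85
tool_pos: [416.9, 60.5, 191.8]
tool_rot: [0.0, 1.0, -0.009, -0.0]
ft_force: [0.1, 0.2, -0.5]
grip_width: 69.8
finger_force: 0.0
```

```bash
python3 -c "
from h import *
weigh(4,True);c=cam('wrist')
for o in tanks(c,200,420,20,320): print(*o)
print(T().round(3))"
```

```text
mean [-2.7000e-01 -2.3800e+01 -2.7920e+01  4.1685e+02  6.0570e+01  1.9183e+02
  6.9920e+01] first/last tau2 -23.797 -23.808
dFz 0.0 m_ft g -0.0 dtau [0. 0.] m_tau(r) -0.0 posdiff [0. 0. 0.]
[200.  99.] [498.4 145.6] 114.4 24.0
[205. 148.] [435.2 147. ] 40.5 32.3
[319. 157.] [419.1  61.3] 0.2 33.8
[213. 296.] [380.8 151.1] 165.6 130.5
[[ 1.00000e+00 -1.70000e-02 -0.00000e+00  4.16843e+02]
 [-1.70000e-02 -1.00000e+00 -0.00000e+00  6.05500e+01]
 [-0.00000e+00  0.00000e+00 -1.00000e+00  1.91818e+02]
 [ 0.00000e+00  0.00000e+00  0.00000e+00  1.00000e+00]]
```

Request:
{"fn": "arm_command", "kwargs": {
  "steps": [
    [7,0.1,0,5,0,0,0],
    [7,0.1,0,10,0,0,0],
    [7,0.1,0,15,0,0,0],
    [7,0.1,0,17,0,0,0],
    [7,0.1,0,17,0,0,0],
    [3.8,0.1,0,17,0,0,0],
    [3.8,0.1,0,17,0,0,0],
    [3.8,0.1,0,17,0,0,0]
  ]
}}

```text
time: 32.1
tool_pos: [419.7, 60.5, 23.4]
tool_rot: [0.0, 1.0, -0.009, 0.002]
ft_force: [0.3, 2.2, 5.9]
grip_width: 41.4
finger_force: 42.3
```

Request:
{"fn": "arm_command", "kwargs": {
  "steps": [
    [3.8,-0.1,0,-5,0,0,0],
    [3.8,-0.1,0,-10,0,0,0],
    [3.8,-0.1,0,-15,0,0,0],
    [3.8,-0.1,0,-17,0,0,0],
    [3.8,-0.1,0,-17,0,0,0],
    [3.8,-0.1,0,-17,0,0,0],
    [3.8,-0.1,0,-17,0,0,0],
    [3.8,-0.1,0,-17,0,0,0]
  ]
}}

```text
time: 33.1
tool_pos: [416.0, 60.6, 190.5]
tool_rot: [-0.0, 1.0, -0.009, -0.001]
ft_force: [0.5, -0.4, -3.0]
grip_width: 41.5
finger_force: 42.3
```

Request:
{"fn": "arm_command", "kwargs": {
  "steps": [
    [3.8,0,0,0,0,0,0],
    [3.8,0,0,0,0,0,0],
    [3.8,0,0,0,0,0,0],
    [3.8,0,0,0,0,0,0]
  ]
}}

```text
time: 33.6
tool_pos: [416.9, 60.5, 191.9]
tool_rot: [0.0, 1.0, -0.009, 0.0]
ft_force: [-0.9, 0.6, -2.5]
grip_width: 41.3
finger_force: 42.3
```

```bash
python3 -c "
from h import *
weigh(5);print(T().round(3))"
```

```text
mean [ -2.65 -24.87 -29.09 416.88  60.53 191.86  41.43] first/last tau2 -24.862 -24.878
dFz -2.381 m_ft g 243.0 dtau [-1.071 -1.171] m_tau(r) 259.1 posdiff [ 0.03 -0.04  0.04]
[[ 1.00000e+00 -1.70000e-02  0.00000e+00  4.16872e+02]
 [-1.70000e-02 -1.00000e+00 -0.00000e+00  6.05240e+01]
 [ 0.00000e+00  0.00000e+00 -1.00000e+00  1.91869e+02]
 [ 0.00000e+00  0.00000e+00  0.00000e+00  1.00000e+00]]
```

Tank 4 weighs about 259 g and goes in the cupboard.

Request:
{"fn": "arm_command", "kwargs": {
  "steps": [
    [3.8,1.3,5.5,0,0,0,-2],
    [3.8,2.6,11,0,0,0,-4],
    [3.8,3.8,16,0,0,0,-5.8],
    [3.8,4.5,18.2,0,0,0,-5.8],
    [3.8,4.5,18.2,5,0,0,-5.8],
    [3.8,4.5,18.2,11,0,0,-5.8],
    [3.8,4.5,18.2,15,0,0,-5.8],
    [3.8,4.5,18.2,16,0,0,-5.8]
  ]
}}

```text
time: 34.85
tool_pos: [455.4, -121.0, 31.2]
tool_rot: [-0.002, 0.999, 0.042, -0.005]
ft_force: [-19.0, 6.0, 51.3]
grip_width: 41.9
finger_force: 49.1
```

Request:
{"fn": "arm_command", "kwargs": {
  "steps": [
    [3.8,0,0,0,0,0,0],
    [3.8,0,0,0,0,0,0],
    [5.2,0,0,0,0,0,0],
    [5.2,0,0,0,0,0,0],
    [5.2,0,0,0,0,0,0],
    [5.2,0,0,-5,0,0,0],
    [5.2,0,0,-11,0,0,0],
    [5.2,0,0,-16,0,0,0]
  ]
}}

```text
time: 35.85
tool_pos: [459.1, -121.9, 194.5]
tool_rot: [0.0, 0.999, 0.042, 0.001]
ft_force: [0.4, -0.5, -0.4]
grip_width: 52.1
finger_force: 0.0
```

The force reached 51 N during that placing, so I'm taking a look.

```bash
python3 -c "
from h import *
c=cam('wrist','w8.png');print(T().round(3), robot.sense()['time'])
b=cam('side','sd8.png');b=cam('scene','sc8.png')"
```

```text
[[ 9.96000e-01  8.40000e-02  1.40000e-02  4.63377e+02]
 [ 8.40000e-02 -9.96000e-01 -5.00000e-03 -1.23768e+02]
 [ 1.30000e-02  7.00000e-03 -1.00000e+00  2.01879e+02]
 [ 0.00000e+00  0.00000e+00  0.00000e+00  1.00000e+00]] 35.9
```

View pics/w8.png

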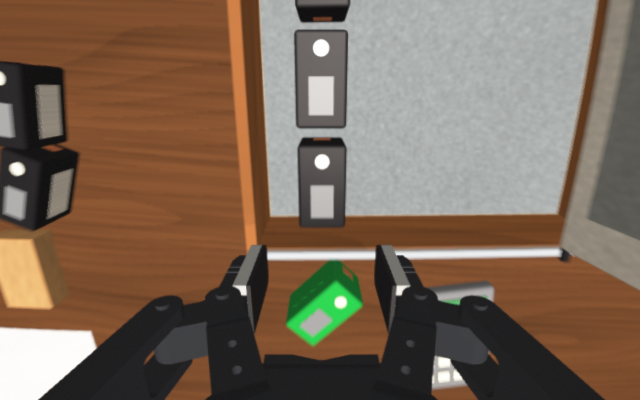

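All three tanks in the cupboard look upright. I check the dot–patch lengths at their top height.

```bash
python3 -c "
from h import *
np.set_printoptions(precision=1,suppress=True)
c=cam('wrist');print(T().round(3)[:3,3])
for z in (56,64,72):
  w=ray(c,[(321,48),(321,95),(322,162),(322,202)],z);print(z,w[:,:2].ravel(),np.linalg.norm(w[0]-w[1]),np.linalg.norm(w[2]-w[3]))"
```

```text
[ 459.5 -122.2  193.3]
56 [ 575.1 -114.8  538.2 -117.8  481.  -123.5  443.5 -126.6] 37.032523966109004 37.59611033268728
64 [ 574.  -114.8  538.2 -117.8  482.6 -123.3  446.2 -126.3] 35.98923694754889 36.53694585623036
72 [ 573.  -114.9  538.1 -117.7  484.2 -123.1  448.8 -126. ] 34.945949928989 35.47778137977344
```

View pics/sc8.png

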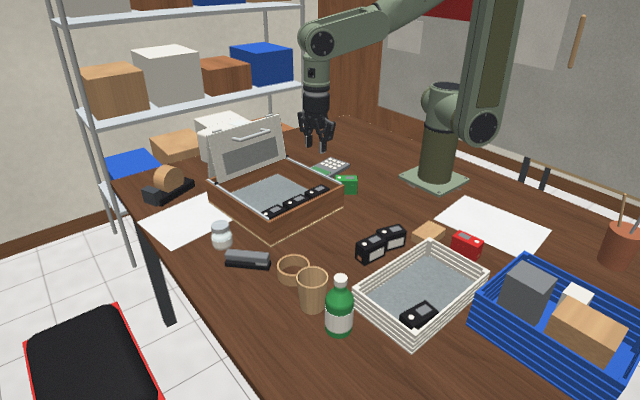

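Scene shows three tanks flat in the cupboard, one in the basket at (418,312), and two left on the bench at (370,247) and (392,237).

Request:
{"fn": "arm_command", "kwargs": {
  "steps": [
    [7,1.5,-5.5,0,0,0,2],
    [7,3,-11,0,0,0,4],
    [7,4.5,-17,0,0,0,6],
    [7,6,-23,0,0,0,9.3],
    [7,7.2,-28.4,0,0,0,9.3],
    [7,7.2,-28.4,0,0,0,9.3],
    [7,7.2,-28.4,0,0,0,9.3],
    [7,7.2,-28.4,0,0,0,9.3]
  ]
}}

```text
time: 37.05
tool_pos: [506.0, 165.5, 190.8]
tool_rot: [0.0, 0.999, -0.04, -0.001]
ft_force: [-0.1, -0.6, 1.0]
grip_width: 70.0
finger_force: 0.0
```

Request:
{"fn": "arm_command", "kwargs": {
  "steps": [
    [7,0,0,0,0,0,0],
    [7,0,0,0,0,0,0],
    [7,0,0,0,0,0,0],
    [7,0,0,0,0,0,0],
    [7,0,0,0,0,0,0]
  ]
}}

```text
time: 37.67
tool_pos: [506.7, 166.8, 191.8]
tool_rot: [-0.0, 0.999, -0.039, 0.0]
ft_force: [0.1, 0.1, -1.2]
grip_width: 70.0
finger_force: 0.0
```

```bash
python3 -c "
from h import *
weigh(4,True);c=cam('wrist','w9.png')
for o in tanks(c,230,420,20,340): print(*o)
print(T().round(3))"
```

```text
mean [-6.0000e-02 -3.4900e+01 -2.8030e+01  5.0666e+02  1.6686e+02  1.9184e+02
  7.0000e+01] first/last tau2 -34.898 -34.894
dFz 0.0 m_ft g -0.0 dtau [0. 0.] m_tau(r) -0.0 posdiff [0. 0. 0.]
[319. 156.] [531.6 165.7] -145.5 0.5
[238. 207.] [487.3 245.7] -25.0 4.3
[235. 217.] [483.9 247. ] 162.1 5.8
[233. 228.] [463.7 253. ] -9.5 9.3
[231. 241.] [459.  254.5] 145.4 4.7
[331. 240.] [428.2 167.2] -15.9 36.0
[249. 268.] [421.8 244.6] -17.9 7.5
[[ 9.97000e-01 -7.80000e-02 -0.00000e+00  5.06634e+02]
 [-7.80000e-02 -9.97000e-01  0.00000e+00  1.66878e+02]
 [-0.00000e+00 -0.00000e+00 -1.00000e+00  1.91804e+02]
 [ 0.00000e+00  0.00000e+00  0.00000e+00  1.00000e+00]]
```

Request:
{"fn": "arm_command", "kwargs": {
  "steps": [
    [7,0.1,0,5,0,0,0],
    [7,0.1,0,10,0,0,0],
    [7,0.1,0,15,0,0,0],
    [7,0.1,0,17,0,0,0],
    [7,0.1,0,17,0,0,0],
    [3.8,0.1,0,17,0,0,0],
    [3.8,0.1,0,17,0,0,0],
    [3.8,0.1,0,17,0,0,0]
  ]
}}

```text
time: 38.92
tool_pos: [509.5, 167.1, 23.7]
tool_rot: [-0.0, 0.999, -0.039, 0.002]
ft_force: [-0.5, -0.3, 4.7]
grip_width: 41.2
finger_force: 42.3
```

Request:
{"fn": "arm_command", "kwargs": {
  "steps": [
    [3.8,-0.1,0,-5,0,0,0],
    [3.8,-0.1,0,-10,0,0,0],
    [3.8,-0.1,0,-15,0,0,0],
    [3.8,-0.1,0,-17,0,0,0],
    [3.8,-0.1,0,-17,0,0,0],
    [3.8,-0.1,0,-17,0,0,0],
    [3.8,-0.1,0,-17,0,0,0],
    [3.8,-0.1,0,-17,0,0,0]
  ]
}}

```text
time: 39.92
tool_pos: [505.8, 166.7, 190.3]
tool_rot: [0.0, 0.999, -0.039, -0.001]
ft_force: [-0.5, 0.1, -2.6]
grip_width: 41.5
finger_force: 42.9
```

Request:
{"fn": "arm_command", "kwargs": {
  "steps": [
    [3.8,0,0,0,0,0,0],
    [3.8,0,0,0,0,0,0],
    [3.8,0,0,0,0,0,0],
    [3.8,0,0,0,0,0,0]
  ]
}}

```text
time: 40.42
tool_pos: [506.7, 166.8, 191.9]
tool_rot: [-0.0, 0.999, -0.039, 0.0]
ft_force: [0.9, 0.4, -2.1]
grip_width: 41.4
finger_force: 42.9
```

```bash
python3 -c "
from h import *
weigh(5);print(T().round(3))"
```

```text
mean [ -3.14 -36.29 -29.26 506.69 166.81 191.88  41.35] first/last tau2 -36.278 -36.299
dFz -3.08 m_ft g 314.0 dtau [-1.397 -1.225] m_tau(r) 267.0 posdiff [ 0.03 -0.05  0.04]
[[ 9.97000e-01 -7.90000e-02  0.00000e+00  5.06683e+02]
 [-7.90000e-02 -9.97000e-01  0.00000e+00  1.66807e+02]
 [ 0.00000e+00 -0.00000e+00 -1.00000e+00  1.91859e+02]
 [ 0.00000e+00  0.00000e+00  0.00000e+00  1.00000e+00]]
```

Tank 5 weighs 267 g and goes in the cupboard, second row.

Request:
{"fn": "arm_command", "kwargs": {
  "steps": [
    [3.8,2.2,5.5,0,0,0,-3],
    [3.8,4.4,11,0,0,0,-6],
    [3.8,6.6,16.5,0,0,0,-9.3],
    [3.8,8.8,22,0,0,0,-9.3],
    [3.8,11,28,0,0,0,-9.3],
    [3.8,13,33,0,0,0,-9.3],
    [3.8,13.8,35.1,0,0,0,-9.3],
    [3.8,13.8,35.1,0,0,0,-9.3]
  ]
}}

```text
time: 41.68
tool_pos: [616.7, -195.4, 191.4]
tool_rot: [-0.0, 0.999, 0.041, -0.0]
ft_force: [0.5, 0.7, -2.9]
grip_width: 41.6
finger_force: 42.7
```

Request:
{"fn": "arm_command", "kwargs": {
  "steps": [
    [3.8,0,0,4,0,0,0],
    [3.8,0,0,8,0,0,0],
    [3.8,0,0,12,0,0,0],
    [3.8,0,0,14.5,0,0,0],
    [3.8,0,0,15.5,0,0,0],
    [3.8,0,0,15.9,0,0,0],
    [3.8,0,0,15.9,0,0,0],
    [3.8,0,0,15.9,0,0,0]
  ]
}}

```text
time: 42.68
tool_pos: [617.8, -194.3, 34.4]
tool_rot: [0.001, 0.999, 0.042, 0.001]
ft_force: [-0.5, -0.0, -2.6]
grip_width: 41.5
finger_force: 42.7
```

Request:
{"fn": "arm_command", "kwargs": {
  "steps": [
    [5.2,0,0,0,0,0,0],
    [5.2,0,0,0,0,0,0],
    [5.2,0,0,0,0,0,0],
    [5.2,0,0,-5,0,0,0],
    [5.2,0,0,-11,0,0,0],
    [5.2,0,0,-16,0,0,0]
  ]
}}

```text
time: 43.42
tool_pos: [617.1, -194.2, 195.5]
tool_rot: [0.0, 0.999, 0.042, 0.001]
ft_force: [0.8, 0.5, 0.6]
grip_width: 52.1
finger_force: 0.0
```

Request:
{"fn": "arm_command", "kwargs": {
  "steps": [
    [7,-2.2,-5.3,0,0,0,0],
    [7,-4.5,-10.7,0,0,0,5],
    [7,-6.8,-16,0,0,0,10],
    [7,-9,-21.4,0,0,0,15],
    [7,-11.3,-26.8,0,0,0,20.9],
    [7,-13.5,-32.1,0,0,0,20.9],
    [7,-15.8,-37.5,0,0,0,20.9],
    [7,-15.8,-37.5,0,0,0,20.9]
  ]
}}

```text
time: 44.42
tool_pos: [425.7, 169.5, 192.9]
tool_rot: [-0.0, 0.991, -0.137, -0.0]
ft_force: [1.1, -0.7, -0.3]
grip_width: 69.9
finger_force: 0.0
```

Request:
{"fn": "arm_command", "kwargs": {
  "steps": [
    [7,0,0,0,0,0,0],
    [7,0,0,0,0,0,0],
    [7,0,0,0,0,0,0],
    [7,0,0,0,0,0,0],
    [7,0,0,0,0,0,0],
    [7,0,0,0,0,0,0],
    [7,0,0,0,0,0,0]
  ]
}}

```text
time: 45.3
tool_pos: [427.9, 166.5, 192.8]
tool_rot: [-0.0, 0.99, -0.14, 0.0]
ft_force: [1.4, 0.0, 0.9]
grip_width: 69.9
finger_force: 0.0
```

```bash
python3 -c "
from h import *
weigh(4,True);c=cam('wrist','w10.png')
for o in tanks(c,270,380,20,340): print(*o)
print(T().round(3))"
```

```text
mean [-1.6000e-01 -2.7600e+01 -2.7890e+01  4.2785e+02  1.6658e+02  1.9282e+02
  7.0060e+01] first/last tau2 -27.594 -27.6
dFz 0.0 m_ft g -0.0 dtau [0. 0.] m_tau(r) -0.0 posdiff [0. 0. 0.]
[321. 165.] [421.6 166.2] -13.1 35.9
[[ 9.61000e-01 -2.77000e-01  0.00000e+00  4.27866e+02]
 [-2.77000e-01 -9.61000e-01  0.00000e+00  1.66590e+02]
 [ 0.00000e+00 -0.00000e+00 -1.00000e+00  1.92851e+02]
 [ 0.00000e+00  0.00000e+00  0.00000e+00  1.00000e+00]]
```

Request:
{"fn": "arm_command", "kwargs": {
  "steps": [
    [7,-0.6,0.2,5,0,0,-3],
    [7,-0.6,0.2,10,0,0,-3],
    [7,-0.6,0.2,15,0,0,-3],
    [7,-0.6,0.2,17,0,0,-3],
    [7,-0.6,0.2,17,0,0,-3],
    [3.8,-0.6,0.2,17,0,0,-3],
    [3.8,-0.6,0.2,17,0,0,-3],
    [3.8,-0.6,0.2,17,0,0,-3]
  ]
}}

```text
time: 46.55
tool_pos: [423.3, 166.7, 24.5]
tool_rot: [-0.001, 0.993, -0.114, 0.002]
ft_force: [-0.2, 0.9, 5.8]
grip_width: 41.5
finger_force: 41.4
```

Request:
{"fn": "arm_command", "kwargs": {
  "steps": [
    [3.8,0.6,-0.2,-5,0,0,0],
    [3.8,0.6,-0.2,-10,0,0,0],
    [3.8,0.6,-0.2,-15,0,0,0],
    [3.8,0.6,-0.2,-17,0,0,3],
    [3.8,0.6,-0.2,-17,0,0,3],
    [3.8,0.6,-0.2,-17,0,0,3],
    [3.8,0.6,-0.2,-17,0,0,3],
    [3.8,0.6,-0.2,-17,0,0,3]
  ]
}}

```text
time: 47.55
tool_pos: [427.0, 166.7, 191.5]
tool_rot: [0.0, 0.99, -0.14, -0.001]
ft_force: [0.7, -0.5, -1.1]
grip_width: 41.0
finger_force: 41.5
```

Request:
{"fn": "arm_command", "kwargs": {
  "steps": [
    [3.8,0,0,0,0,0,0],
    [3.8,0,0,0,0,0,0],
    [3.8,0,0,0,0,0,0],
    [3.8,0,0,0,0,0,0]
  ]
}}

```text
time: 48.05
tool_pos: [427.9, 166.9, 192.9]
tool_rot: [-0.0, 0.99, -0.14, 0.0]
ft_force: [0.5, 0.1, -1.9]
grip_width: 41.7
finger_force: 41.5
```

```bash
python3 -c "
from h import *
weigh(5);print(T().round(3))"
```

```text
mean [ -1.59 -28.29 -28.58 427.87 166.86 192.86  41.47] first/last tau2 -28.276 -28.294
dFz -1.435 m_ft g 146.0 dtau [-0.693 -0.686] m_tau(r) 153.7 posdiff [0.01 0.28 0.04]
[[ 9.61000e-01 -2.77000e-01  0.00000e+00  4.27877e+02]
 [-2.77000e-01 -9.61000e-01  0.00000e+00  1.66868e+02]
 [ 0.00000e+00 -0.00000e+00 -1.00000e+00  1.92867e+02]
 [ 0.00000e+00  0.00000e+00  0.00000e+00  1.00000e+00]]
```

Tank 6 weighs about 154 g, so it goes in the basket.

Request:
{"fn": "arm_command", "kwargs": {
  "steps": [
    [3.8,-0.3,-5.5,0,0,0,-5],
    [3.8,-0.6,-11,0,0,0,-10],
    [3.8,-0.8,-16,0,0,0,-17],
    [3.8,-0.9,-18.7,0,0,0,-17],
    [3.8,-0.9,-18.7,5,0,0,-17],
    [3.8,-0.9,-18.7,10,0,0,-17],
    [3.8,-0.9,-18.7,14,0,0,-17],
    [3.8,-0.9,-18.7,15,0,0,-17]
  ]
}}

```text
time: 49.3
tool_pos: [468.3, 347.6, 39.3]
tool_rot: [0.002, 1.0, 0.008, -0.003]
ft_force: [0.3, -0.5, -1.6]
grip_width: 41.5
finger_force: 41.6
```

Request:
{"fn": "arm_command", "kwargs": {
  "steps": [
    [3.8,0,0,0.9,0,0,0],
    [3.8,0,0,0.9,0,0,0],
    [5.2,0,0,0.9,0,0,0],
    [5.2,0,0,0.9,0,0,0],
    [5.2,0,0,0.9,0,0,0],
    [5.2,0,0,-5,0,0,0],
    [5.2,0,0,-11,0,0,0],
    [5.2,0,0,-16,0,0,0]
  ]
}}

```text
time: 50.3
tool_pos: [471.6, 349.3, 205.8]
tool_rot: [-0.001, 1.0, 0.008, 0.001]
ft_force: [0.7, 0.9, -0.4]
grip_width: 52.0
finger_force: 0.0
```

```bash
python3 -c "
from h import *
np.set_printoptions(precision=2,suppress=True)
c=cam('scene','s11.png');d=cam('side')
cv2.imwrite('pics/m11.png',np.vstack([c['pixels'][130:360,180:520],d['pixels'][130:380,160:500]])[:,:,::-1])
print(T())"
```

```text
[[  1.     0.02   0.01 475.43]
 [  0.02  -1.     0.01 351.47]
 [  0.01  -0.01  -1.   211.48]
 [  0.     0.     0.     1.  ]]
```

View pics/m11.png

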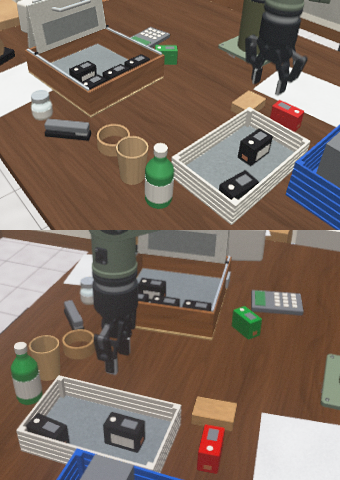

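Four tanks are in the cupboard and two in the basket, all upright. Now back to the handle to close the door.

Request:
{"fn": "arm_command", "kwargs": {
  "steps": [
    [3,0.5,5,-4,0,0,0],
    [3,1.2,10,-8,0,0,0],
    [3,2,15.5,-12,0,0,0],
    [3,2.8,21.5,-13,0,0,-2],
    [3,3.6,27.5,-13,0,0,-3.9],
    [3,4.4,33.5,-13,0,0,-3.9],
    [3,5.2,39.5,-13,0,0,-3.9],
    [3,6,45.5,-13,0,0,-3.9]
  ]
}}

```text
time: 51.4
tool_pos: [538.0, -106.9, 332.4]
tool_rot: [-0.0, 0.999, 0.042, -0.0]
ft_force: [2.4, 0.7, 0.2]
grip_width: 30.2
finger_force: 0.0
```

Request:
{"fn": "arm_command", "kwargs": {
  "steps": [
    [3,1.3,6,0,0,0,0],
    [3,2.6,12,0,0,0,0],
    [3,4,19.2,0,0,0,0],
    [3,4,19.2,0,0,0,0],
    [3,4,19.2,0,0,0,0],
    [3,4,19.2,0,0,0,0]
  ]
}}

```text
time: 52.15
tool_pos: [594.1, -291.3, 333.0]
tool_rot: [-0.0, 0.999, 0.043, -0.0]
ft_force: [-1.2, 0.5, 0.4]
grip_width: 30.0
finger_force: 0.0
```

```bash
python3 -c "
from h import *
np.set_printoptions(precision=2,suppress=True)
c=cam('wrist','w12.png');print(T())"
```

```text
[[   1.      0.09    0.    594.16]
 [   0.09   -1.      0.   -291.14]
 [   0.     -0.     -1.    333.3 ]
 [   0.      0.      0.      1.  ]]
```

View pics/w12.png

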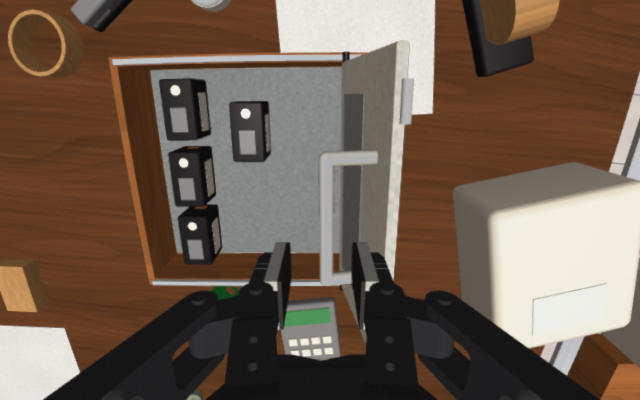

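The handle bar is at column 326, rows 155–280, with all four tanks upright to its left.

```bash
python3 -c "
from h import *
np.set_printoptions(precision=1,suppress=True)
c=cam('wrist');t=T()
w=ray(c,[(326,154),(326,281)],221);print(w,(w-t[:3,3])@t[:3,:3],t[:3,3])"
```

```text
[[ 625.2 -293.2  221. ]
 [ 509.1 -303.6  221. ]] [[ 30.7   4.6 112.5]
 [-86.    5.1 112.4]] [ 594.2 -291.2  333.4]
```

Request:
{"fn": "arm_command", "kwargs": {
  "steps": [
    [3,-2.7,0.5,0,0,0,0],
    [3,-2.7,0.5,4,0,0,0],
    [3,-2.7,0.5,8,0,0,0],
    [3,-2.7,0.5,12,0,0,0],
    [3,-2.7,0.5,13.2,0,0,0],
    [3,-2.7,0.5,13.2,0,0,0],
    [3,-2.7,0.5,13.2,0,0,0],
    [3,-2.7,0.5,13.2,0,0,0]
  ]
}}

```text
time: 53.25
tool_pos: [568.7, -301.0, 203.1]
tool_rot: [0.001, 0.999, 0.042, 0.002]
ft_force: [-0.2, -1.5, 0.7]
grip_width: 30.3
finger_force: 0.0
```

Request:
{"fn": "arm_command", "kwargs": {
  "steps": [
    [0.5,0,0,0,0,0,0],
    [0.5,0,0,0,0,0,0],
    [0.5,0,0,0,0,0,0],
    [0.5,0,0,0,0,0,0]
  ],
  "squeeze": 50
}}

```text
time: 53.75
tool_pos: [568.1, -298.9, 202.2]
tool_rot: [-0.001, 0.999, 0.042, 0.001]
ft_force: [-1.1, 5.1, 5.1]
grip_width: 10.2
finger_force: 48.8
```

Request:
{"fn": "arm_command", "kwargs": {
  "steps": [
    [0.5,0,-1.6,-0.1,0,0,0],
    [0.5,0,-3.3,-0.2,0,0,0],
    [0.5,0,-4.9,-0.1,0,0,0],
    [0.5,0,-6.4,0.15,0,0,0],
    [0.5,0,-7.7,0.5,0,0,0],
    [0.5,0,-8.9,1.0,0,0,0],
    [0.5,0,-9.9,1.6,0,0,0],
    [0.5,0,-10.7,2.3,0,0,0]
  ]
}}

```text
time: 54.75
tool_pos: [558.7, -195.2, 179.7]
tool_rot: [0.002, 0.999, 0.042, 0.001]
ft_force: [-1.3, -5.5, 2.0]
grip_width: 10.6
finger_force: 54.4
```

Request:
{"fn": "arm_command", "kwargs": {
  "steps": [
    [0.5,0,-0.65,0.85,0,0,0],
    [0.5,0,-1.1,1.75,0,0,0],
    [0.5,0,-1.35,2.8,0,0,0],
    [0.5,0,-1.4,3.9,0,0,0],
    [0.5,0,-1.2,5.05,0,0,0],
    [0.5,0,-0.85,6.2,0,0,0],
    [0.5,0,-0.8,6.3,0,0,0],
    [0.5,0,-0.8,6.3,0,0,0]
  ]
}}

```text
time: 55.75
tool_pos: [557.3, -181.0, 113.5]
tool_rot: [-0.004, 0.999, 0.042, -0.001]
ft_force: [1.2, 8.2, -1.6]
grip_width: 10.2
finger_force: 54.9
```

Request:
{"fn": "arm_command", "kwargs": {
  "steps": [
    [0.5,0,0,0.2,0,0,0],
    [0.5,0,0,0.4,0,0,0],
    [0.5,0,0,0.4,0,0,0],
    [0.5,0,0,0.4,0,0,0]
  ]
}}

```text
time: 56.25
tool_pos: [557.4, -181.8, 111.7]
tool_rot: [-0.003, 0.999, 0.042, -0.001]
ft_force: [-4.1, 9.9, 8.5]
grip_width: 10.2
finger_force: 55.4
```

Request:
{"fn": "arm_command", "kwargs": {
  "steps": [
    [0.5,0,0,0.2,0,0,0],
    [0.5,0,0,0.2,0,0,0],
    [0.5,0,0,0.2,0,0,0]
  ]
}}

```text
time: 56.62
tool_pos: [557.6, -181.9, 111.6]
tool_rot: [-0.003, 0.999, 0.042, -0.001]
ft_force: [-6.8, 10.3, 18.0]
grip_width: 10.2
finger_force: 56.2
```

Force rises without any motion, so the door is against its stop. Release and retreat.

Request:
{"fn": "arm_command", "kwargs": {
  "steps": [
    [0.5,0,0,-0.2,0,0,0],
    [3.5,0,0,-0.2,0,0,0],
    [3.5,0,0,-0.2,0,0,0],
    [3.5,0,0,-0.2,0,0,0],
    [3.5,0,0,-4,0,0,0],
    [3.5,0,0,-9,0,0,0],
    [3.5,0,0,-14,0,0,0],
    [3.5,0,0,-14,0,0,0]
  ]
}}

```text
time: 57.62
tool_pos: [561.1, -187.5, 254.9]
tool_rot: [0.003, 0.999, 0.042, 0.005]
ft_force: [0.9, 0.9, 0.0]
grip_width: 34.9
finger_force: 0.0
```

```bash
python3 -c "
from h import *
c=cam('scene');d=cam('side','sd13.png')
cv2.imwrite('pics/m13.png',np.vstack([c['pixels'][130:360,180:520],d['pixels'][130:380,160:500]])[:,:,::-1])
w=cam('wrist','w13.png');t=T();p=ray(w,[(320,150),(320,250)],135);print(t[:3,3])"
```

```text
[ 557.30242891 -185.52206466  247.59035534]
```

View pics/m13.png

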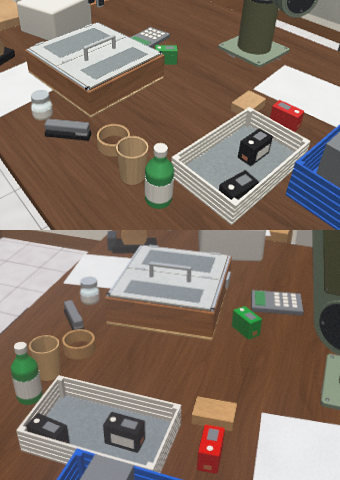

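```bash
python3 -c "
from h import *
for n,f,(x0,y0,x1,y1) in (('scene','scene0.png',(258,164,300,192)),('side','side0.png',(306,158,356,186))):
    a=cv2.imread('pics/'+f)[y0:y1,x0:x1]; b=cam(n)['pixels'][:,:,::-1][y0-12:y1+12,x0-12:x1+12]
    r=cv2.matchTemplate(np.ascontiguousarray(b),a,cv2.TM_CCOEFF_NORMED);_,v,_,l=cv2.minMaxLoc(r);print(n,v,l[0]-12,l[1]-12)
c=cam('side');print(proj(c,[[558,-184,135],[558,-184,143]]))"
```

```text
scene 0.8975285887718201 0 0
side 0.9654147028923035 0 0
[[330.01613467 165.78271161]
 [330.05252154 163.26493483]]
```

```bash
python3 -c "
from h import *
print(robot.job_done())"
```

```text
the job is handed in; nothing more can be done
None
```

I handed the job in: the four heavy tanks (about 222–272 g) are in the cupboard, the two light ones (about 154 g and 166 g) are in the basket, and the camera shows the door shut flat; the verdict wasn't returned, and one placing briefly read 51 N at the wrist, though that tank sat flat afterwards.

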